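# Fill the vial carrier to three and hold it square in the check stand

## Robot

A 6-joint arm with a two-finger parallel gripper is mounted at the origin on the work surface. World frame = base frame: x ahead of the robot, y to its left, z up, the work surface at z = 0. Lengths are in mm, angles in rad, forces in N, time in s.
With the tool pointing down it reaches from about 375 to 975 mm from the base axis. Payload 3.8 kg.
Tool frame: the origin (TCP) lies midway between the tips of the shut fingers; the grasp point (between the pads) lies 19 mm behind it (robot.hold_point_z is the distance from the TCP to the grasp point, in mm); z points along the fingers, y is the direction in which the jaws open and shut (so a half turn about z gives the same grasp; the last joint's range is limited). The gripper opens to 88 mm and grips with 3 to 60 N. Pads are 18 mm wide; open, the fingers measure 123 mm over their backs; the gripper's body (75 mm by 187 mm) begins 45 mm behind the grasp point.
Start: joints at [1.262, 0.264, 1.604, -0, 1.274, -0.037], TCP at [181.212, 650.216, 238.706] pointing down, gripper open.
Joint ranges: [-2.63, 2.63], [-0.94, 2.18], [0.31, 2.57], [-1.31, 4.45], [0, 2.66], [-2.55, 2.55]. Speed limits (rad/s): [2.57, 2.57, 3.14, 3.14, 3.14, 3.14].

## Interface

Orientations are given as a rotation vector (axis times angle).
In Python, from workcell import monitor, grab_frame, ticket, robot gives the robot as it stands.
- The arm moves only by the shell command python3 -m inch 'ROWS' [OPENING] [FORCE]. ROWS is JSON, a list of rows, each an object of numbers: "tx", "ty", "tz": the shift along the tool's x, y, z in m; "wx", "wy", "wz": the turn, a rotation vector about the tool's x, y, z in rad. A call has 1 to 10 rows; each row is the pose to reach, as a shift and turn from the pose commanded when the call began, along the tool's axes at that moment; what a row does not reach only later rows make up. A row lasts 1/10 s, in which the tool goes at most 50 mm and 8.59 degrees, less where a joint would pass 70% of its speed; a pose out of reach is approached as far as the arm can. A call with a gripper value outside its range is refused whole. OPENING is the finger opening in m, from 0 to 0.0881, set as the call begins (- or left out, the last holds). The fingers move at their own pace and stop on an object; FORCE is the grip in N (left out, the last holds). Time passes only in rows, so rows that repeat a pose let the fingers close. It gives the time, the measured TCP pose, the force and the opening at its end, in the units of the state.
- monitor.read_state(): the state, without advancing time (a new reading comes with each control period).
- grab_frame(name): name is "side" or "top" or "wrist"; returns a dict with "pixels" (420x560x3 uint8, red, green, blue), "K" (3x3 intrinsics, pixels), "R" (3x3) and "t" (3): a world point X has camera coordinates R X + t. Camera axes: x right, y down, z forward; pixel columns grow to the right and rows downward; lengths in mm; the calibration is good to about 2 mm. A picture is of the moment at which its call begins. There is no depth.
- ticket.close_job(): hands the job in, once; it reports no verdict.
The state is a dict: "t": time; "qpos": joint angles; "qd": joint speeds; "joint_torque": joint torques, N m; "eef_pos": TCP position; "tcp_rot": TCP orientation; "wrist_force": force on the tool from outside, world axes, zero at the start; "ft_torque": the same for the moment, N m; "width": finger opening in mm.
Only numpy, scipy, OpenCV 4.12 (cv2) and the standard library are available. Lean on these libraries where they do the work, as an engineer would, in place of code of your own. Each camera call takes 0.05 s, during which the arm holds its last target.

## Task

One small amber vial already stands in the grey carrier: add two of the four like it from the counter, so that exactly three stand upright in its bays, and leave the two spare vials standing on the counter and all other things where they are. Then bring the loaded carrier into the corner of the check stand for its check photo, flat on the counter, its long side flush against the long stop and its end flush against the short stop, pressing firmly on both stops at once. Finish while still holding the carrier pressed into the corner: do not let go of it.

Things in the scene. Friction and masses are not known exactly. Their poses are not given: they have to be found in the camera images.
- carrier: loose grey vial carrier, 0.45 kg, 100 (its x) x 190 mm (its y), walls 26 high, 4 thick, floor 4. Solid middle block (26 high, y -26 to 26) between two open bays, each 92 (x) x 65 (y) inside, centred at y = +58.5 and -58.5, with room for two vials side by side along x. Upright grip at the centre, 14 (x) x 30 (y), from 26 to 74 mm height. It slides (3 to 9 N; more if pressed down). Origin: centre of its underside.
- stand: fixed check stand: an aluminium L of two stops, camera on a 220 mm mast behind the corner, thin mat before it (level with the counter). Origin: inner corner where the stop faces meet, at counter height; the free corner lies on its -x, -y side. The carrier, home with its long side on the long stop, has its centre at x -50, y -95 mm and its y axis parallel to this y (either way round).
- long_stop: the fixed long stop of the stand, bar 150 mm long, 12 mm thick, 36 mm high. Same origin and axes as the stand: its working face is the plane x = 0, looking to -x (towards the robot), from y = -150 to 0 mm. It is rigid.
- short_stop: the fixed short stop of the stand, bar 80 mm long, 12 mm thick, 36 mm high. Same origin and axes as the stand: its working face is the plane y = 0, looking to -y, from x = -80 to 0 mm. It is rigid.
- vial0: small amber vial, upright cylinder 32 mm in diameter and 64 mm tall (the top 16 mm is the white cap, same diameter), about 50 g; all five vials are alike. Origin: centre of its underside, z up. This one already stands in the bay of the carrier on the carrier's +y side.
- vial1: small amber vial, upright cylinder 32 mm in diameter and 64 mm tall (the top 16 mm is the white cap, same diameter), about 50 g; all five vials are alike. Origin: centre of its underside, z up. Stands on the counter at the start.
- vial2: small amber vial, upright cylinder 32 mm in diameter and 64 mm tall (the top 16 mm is the white cap, same diameter), about 50 g; all five vials are alike. Origin: centre of its underside, z up. Stands on the counter at the start.
- vial3: small amber vial, upright cylinder 32 mm in diameter and 64 mm tall (the top 16 mm is the white cap, same diameter), about 50 g; all five vials are alike. Origin: centre of its underside, z up. Stands on the counter at the start.
- vial4: small amber vial, upright cylinder 32 mm in diameter and 64 mm tall (the top 16 mm is the white cap, same diameter), about 50 g; all five vials are alike. Origin: centre of its underside, z up. Stands on the counter at the start.
- tall_bottle: bystander: amber bottle 48 mm in diameter, 105 mm tall, standing among the vials. Origin: centre of its underside.
- squat_jar: bystander: low amber jar 54 mm in diameter, 42 mm tall, standing among the vials. Origin: centre of its underside.
- stock_bottle: bystander: large white bottle 72 mm in diameter, 130 mm tall. Origin: centre of its underside.
- carton: bystander: small carton 50 x 90 x 60 mm high. Origin: centre of its underside.
- spatula: bystander: counting spatula 190 mm long lying on the counter along its x axis. Origin: near its middle, at the underside.
- tape: bystander: roll of tape 90 mm in diameter, 24 mm high, lying flat. Origin: centre of its underside.
- stapler: bystander: stapler 140 x 34 mm, 44 mm high. Origin: centre of its underside.

How it is judged (in metres and radians):
On the way:
1. exactly three vials stand upright on the floor of the carrier's bays, let go, and the two others stand on the counter (x of vial0 in the frame of carrier between -0.046 and 0.046 m and y of vial0 in the frame of carrier between -0.093 and 0.093 m and z of vial0 in the frame of carrier below 0.01 m and angle between each of vial0, vial1, vial2, vial3, vial4's own z axis and vertical below 0.15 rad and ((x of vial1 in the frame of carrier between -0.046 and 0.046 m and y of vial1 in the frame of carrier between -0.093 and 0.093 m and z of each of vial1, vial2 in the frame of carrier below 0.01 m and x of vial2 in the frame of carrier between -0.046 and 0.046 m and y of vial2 in the frame of carrier between -0.093 and 0.093 m and not (x of vial3 in the frame of carrier between -0.05 and 0.05 m and y of vial3 in the frame of carrier between -0.095 and 0.095 m) and height (world z) of each of vial3, vial4 below 0.006 m and not (x of vial4 in the frame of carrier between -0.05 and 0.05 m and y of vial4 in the frame of carrier between -0.095 and 0.095 m)) or (x of vial1 in the frame of carrier between -0.046 and 0.046 m and y of vial1 in the frame of carrier between -0.093 and 0.093 m and z of each of vial1, vial3 in the frame of carrier below 0.01 m and not (x of vial2 in the frame of carrier between -0.05 and 0.05 m and y of vial2 in the frame of carrier between -0.095 and 0.095 m) and height (world z) of each of vial2, vial4 below 0.006 m and x of vial3 in the frame of carrier between -0.046 and 0.046 m and y of vial3 in the frame of carrier between -0.093 and 0.093 m and not (x of vial4 in the frame of carrier between -0.05 and 0.05 m and y of vial4 in the frame of carrier between -0.095 and 0.095 m)) or (x of vial1 in the frame of carrier between -0.046 and 0.046 m and y of vial1 in the frame of carrier between -0.093 and 0.093 m and z of each of vial1, vial4 in the frame of carrier below 0.01 m and not (x of vial2 in the frame of carrier between -0.05 and 0.05 m and y of vial2 in the frame of carrier between -0.095 and 0.095 m) and height (world z) of each of vial2, vial3 below 0.006 m and not (x of vial3 in the frame of carrier between -0.05 and 0.05 m and y of vial3 in the frame of carrier between -0.095 and 0.095 m) and x of vial4 in the frame of carrier between -0.046 and 0.046 m and y of vial4 in the frame of carrier between -0.093 and 0.093 m) or (not (x of vial1 in the frame of carrier between -0.05 and 0.05 m and y of vial1 in the frame of carrier between -0.095 and 0.095 m) and height (world z) of each of vial1, vial4 below 0.006 m and x of vial2 in the frame of carrier between -0.046 and 0.046 m and y of vial2 in the frame of carrier between -0.093 and 0.093 m and z of each of vial2, vial3 in the frame of carrier below 0.01 m and x of vial3 in the frame of carrier between -0.046 and 0.046 m and y of vial3 in the frame of carrier between -0.093 and 0.093 m and not (x of vial4 in the frame of carrier between -0.05 and 0.05 m and y of vial4 in the frame of carrier between -0.095 and 0.095 m)) or (not (x of vial1 in the frame of carrier between -0.05 and 0.05 m and y of vial1 in the frame of carrier between -0.095 and 0.095 m) and height (world z) of each of vial1, vial3 below 0.006 m and x of vial2 in the frame of carrier between -0.046 and 0.046 m and y of vial2 in the frame of carrier between -0.093 and 0.093 m and z of each of vial2, vial4 in the frame of carrier below 0.01 m and not (x of vial3 in the frame of carrier between -0.05 and 0.05 m and y of vial3 in the frame of carrier between -0.095 and 0.095 m) and x of vial4 in the frame of carrier between -0.046 and 0.046 m and y of vial4 in the frame of carrier between -0.093 and 0.093 m) or (not (x of vial1 in the frame of carrier between -0.05 and 0.05 m and y of vial1 in the frame of carrier between -0.095 and 0.095 m) and height (world z) of each of vial1, vial2 below 0.006 m and not (x of vial2 in the frame of carrier between -0.05 and 0.05 m and y of vial2 in the frame of carrier between -0.095 and 0.095 m) and x of vial3 in the frame of carrier between -0.046 and 0.046 m and y of vial3 in the frame of carrier between -0.093 and 0.093 m and z of each of vial3, vial4 in the frame of carrier below 0.01 m and x of vial4 in the frame of carrier between -0.046 and 0.046 m and y of vial4 in the frame of carrier between -0.093 and 0.093 m)) and contact force between the fingers and vial0 below 0.1 N and contact force between the fingers and vial1 below 0.1 N and contact force between the fingers and vial2 below 0.1 N and contact force between the fingers and vial3 below 0.1 N and contact force between the fingers and vial4 below 0.1 N), for 0.2 s.
At the end, for the whole second after the job is handed in: Exactly three vials upright in the bays, two upright on the counter, none touched; the carrier flat (under 4 mm up, 0.05 rad), within 4 mm and 0.035 rad of home in the corner, at rest, pressing over 2 N on each stop, the fingers still bearing on it with over 1.5 N (all of step 1 and contact force between carrier and long_stop above 2 N and contact force between carrier and short_stop above 2 N and contact force between the fingers and carrier above 1.5 N and x of carrier in the frame of stand between -0.054 and -0.046 m and y of carrier in the frame of stand between -0.099 and -0.091 m and angle between the y axis of carrier and the y axis of stand, either way round below 0.035 rad and angle between carrier's own z axis and vertical below 0.05 rad and height (world z) of carrier below 0.004 m and linear speed of carrier below 0.01 m/s); the arm keeps its last pose, push and grip.
It fails at once if a bystander is shifted by more than 30 mm (distance of any of tall_bottle, squat_jar, stock_bottle, carton, spatula, tape, stapler from where it was at the start of the episode above 0.03 m).
It fails at once if a vial is knocked over (tilted more than about 45 degrees) (angle between any of vial0, vial1, vial2, vial3, vial4's own z axis and vertical above 0.8 rad).
It also fails if it takes over 72 s, if anything falls off the work surface, if the arm or the gripper's body presses on something with over 40 N, if the wrist force passes 120 N, or if a joint passes its speed limit or range.

## Working session

There is one attempt and no reset: what is moved stays moved. The work goes in short steps, Python scripts to look and compute and a shell command to move; the robot and the scene stay as the last step left them, time stands still between calls to the robot, and variables do not carry over. Pictures are saved under pics/ and viewed, and the job is handed in when it is done.

```bash
ls; mkdir -p pics; python3 - <<'E'
from workcell import monitor, grab_frame, robot
import cv2
print(monitor.read_state()); print(robot.hold_point_z)
for n in ("top","side","wrist"):
    f=grab_frame(n); cv2.imwrite(f"pics/{n}0.png",f["pixels"][:,:,::-1])
    print(n,f["K"].round(1).tolist(),f["R"].round(4).tolist(),f["t"].round(1).tolist())
E
```

```text
pics
{'t': 0.0, 'qpos': array([ 1.26208580e+00,  2.64735992e-01,  1.60535904e+00, -3.64475310e-05,
        1.27367477e+00, -3.69094699e-02]), 'qd': array([-1.10731049e-05,  9.21800543e-04,  6.36513040e-05, -1.11317807e-03,
       -1.89809415e-03, -1.16584299e-04]), 'joint_torque': array([-2.80949040e-03, -5.02125299e+01, -3.56865048e+01,  7.23708188e-02,
        2.95038591e-02, -1.79011299e-04]), 'eef_pos': array([181.02214189, 649.5488534 , 237.40762847]), 'tcp_rot': array([-0.42556813, -3.11228988,  0.00337797]), 'wrist_force': array([ 0.0951776 ,  0.21573634, -0.77881257]), 'ft_torque': array([-0.0056571 , -0.0109566 , -0.01395186]), 'width': 88.09978186439086}
18.700000000000003
top [[515.8, 0.0, 273.3], [0.0, 515.8, 213.3], [0.0, 0.0, 1.0]] [[-0.0191, -0.9998, -0.0028], [-0.9895, 0.0193, -0.1432], [0.1432, 0.0001, -0.9897]] [-75.9, 570.8, 1253.8]
side [[480.6, 0.0, 282.6], [0.0, 480.6, 210.9], [0.0, 0.0, 1.0]] [[0.8038, -0.5949, -0.005], [-0.33, -0.4388, -0.8358], [0.495, 0.6734, -0.549]] [-493.5, 179.4, 1182.6]
wrist [[304.5, 0.0, 279.6], [0.0, 304.5, 213.7], [0.0, 0.0, 1.0]] [[0.2683, 0.9633, -0.0014], [0.9252, -0.2573, 0.2789], [0.2683, -0.0762, -0.9603]] [-673.3, -38.5, 389.3]
```

View pics/top0.png

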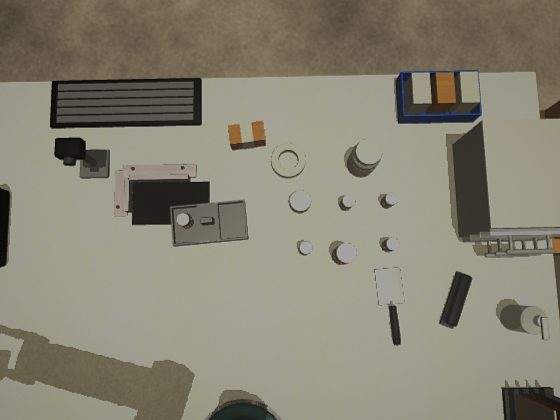

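View pics/side0.png

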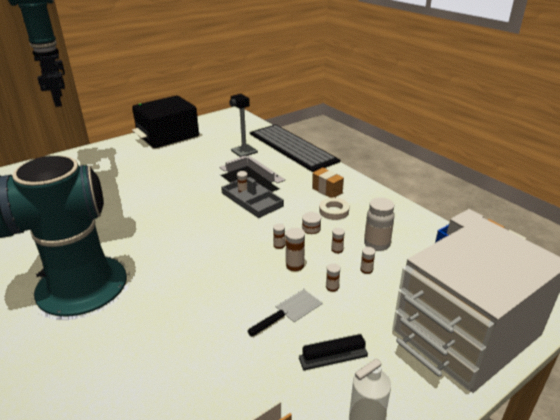

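View pics/wrist0.png

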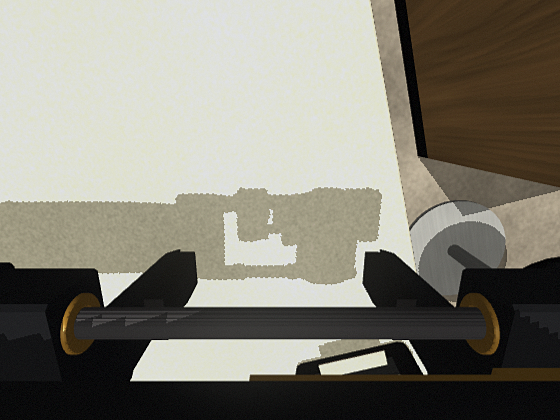

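The top view shows four small vials at about (347,202), (389,200), (305,247) and (391,243). The tall bottle is at (344,253) and the squat jar at (300,201). The carrier is around (209,222) with vial0 at (183,220), and the stand corner is near (127,178). Next I'll enlarge the crops and measure.

```bash
python3 - <<'E'
import cv2
a=cv2.imread("pics/top0.png"); b=cv2.imread("pics/side0.png")
cv2.imwrite("pics/top0_st.png",cv2.resize(a[150:255,105:255],None,fx=5,fy=5,interpolation=cv2.INTER_CUBIC))
cv2.imwrite("pics/top0_v.png",cv2.resize(a[130:280,280:410],None,fx=4,fy=4,interpolation=cv2.INTER_CUBIC))
cv2.imwrite("pics/side0_v.png",cv2.resize(b[140:300,210:390],None,fx=3.7,fy=3.7,interpolation=cv2.INTER_CUBIC))
E
```

```text
(no output)
```

View pics/top0_st.png

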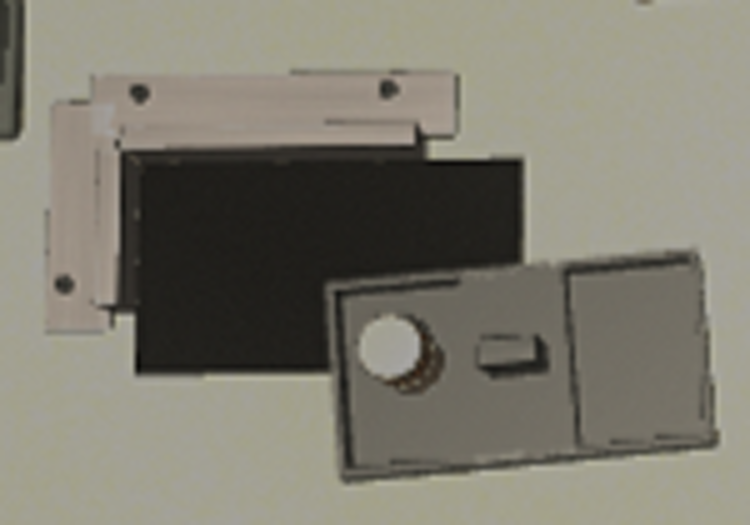

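View pics/top0_v.png

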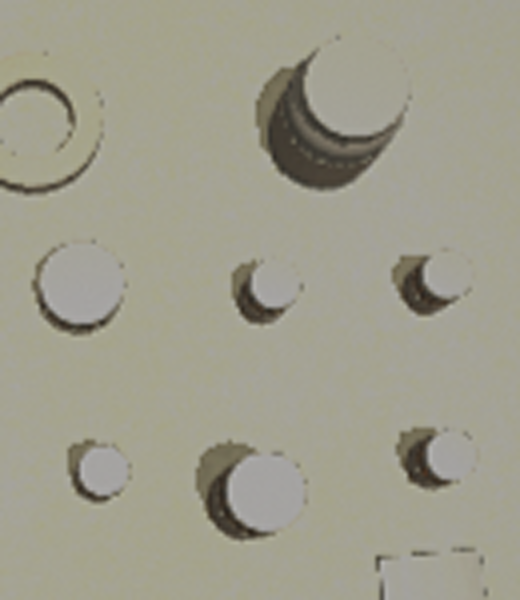

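View pics/side0_v.png

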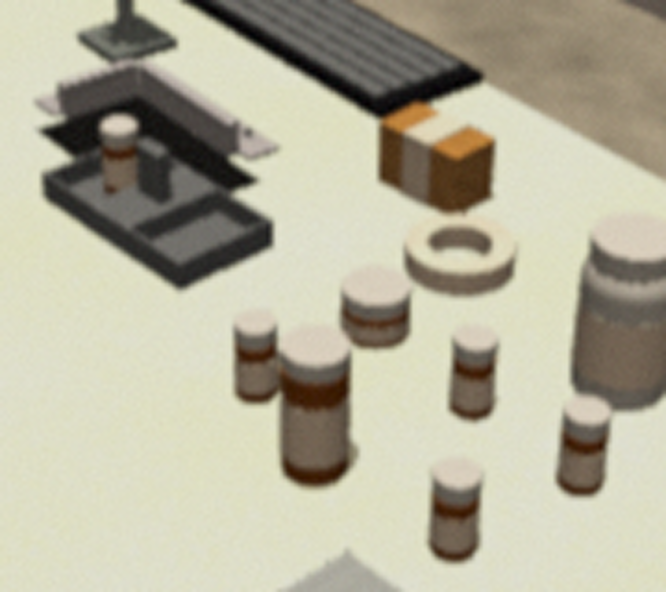

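```bash
cat > h.py <<'E'
import numpy as np, cv2
from workcell import monitor, grab_frame, robot
from scipy.spatial.transform import Rotation as Ro
def ray(f,uv,z):
    K,R,t=f["K"],f["R"],f["t"]; C=-R.T@t
    d=R.T@np.linalg.inv(K)@np.array([uv[0],uv[1],1.]); return C+d*(z-C[2])/d[2]
def proj(f,X):
    c=f["R"]@np.asarray(X,float)+f["t"]; p=f["K"]@c; return p[:2]/p[2]
def two(fa,a,fb,b):
    A=[];y=[]
    for f,uv in((fa,a),(fb,b)):
        C=-f["R"].T@f["t"]; d=f["R"].T@np.linalg.inv(f["K"])@np.array([uv[0],uv[1],1.]); d/=np.linalg.norm(d)
        M=np.eye(3)-np.outer(d,d); A.append(M); y.append(M@C)
    return np.linalg.lstsq(np.vstack(A),np.hstack(y),rcond=None)[0]
def tool():
    s=monitor.read_state(); return s,Ro.from_rotvec(s["tcp_rot"]).as_matrix()
E
python3 - <<'E'
from h import *
f=grab_frame("top"); im=f["pixels"]
for p in [(347,201),(330,225),(389,199),(183,219),(344,252),(300,201),(160,170),(240,210)]: print(p, im[p[1],p[0]])
hsv=cv2.cvtColor(im,cv2.COLOR_RGB2HSV)
print([tuple(hsv[v,u]) for u,v in [(347,201),(330,225),(389,199),(183,219)]])
s,R=tool(); print(R.round(3))
E
```

```text
(347, 201) [165 163 159]
(330, 225) [165 163 146]
(389, 199) [164 163 157]
(183, 219) [161 160 151]
(344, 252) [165 164 162]
(300, 201) [165 163 159]
(160, 170) [152 142 130]
(240, 210) [115 111 100]
[(np.uint8(20), np.uint8(9), np.uint8(165)), (np.uint8(27), np.uint8(29), np.uint8(165)), (np.uint8(26), np.uint8(11), np.uint8(164)), (np.uint8(27), np.uint8(16), np.uint8(161))]
[[-0.963  0.268 -0.   ]
 [ 0.268  0.963 -0.001]
 [ 0.    -0.001 -1.   ]]
```

```bash
python3 - <<'E'
from h import *
f=grab_frame("top"); im=cv2.GaussianBlur(f["pixels"],(3,3),0.8).astype(int)
d=im[:,:,0]-im[:,:,2]
m=((d<13)&(im[:,:,0]>140)).astype(np.uint8); m[:130]=0; m[270:]=0; m[:,:165]=0; m[:,420:]=0
m=cv2.morphologyEx(m,cv2.MORPH_OPEN,np.ones((3,3),np.uint8))
n,l,st,c=cv2.connectedComponentsWithStats(m)
for i in range(1,n):
    if st[i,4]<40: continue
    cs,_=cv2.findContours((l==i).astype(np.uint8),0,2); (u,v),r=cv2.minEnclosingCircle(cs[0])
    X=ray(f,c[i],64); print(c[i].round(1),st[i,4],round(r,1),X.round(1),"r mm",round(2*np.sqrt(st[i,4]/np.pi)*1200/515.8/2,1))
cv2.imwrite("pics/mask_top.png",m*255)
# carrier corners from dark mask; stand
g=f["pixels"]; 
E
```

```text
[300.2 200.5] 297 9.9 [ 596.6 -153.9   64. ] r mm 22.6
[348.2 201. ] 86 5.7 [ 593.  -272.5   64. ] r mm 12.2
[390.6 199.6] 62 5.4 [ 594.3 -377.5   64. ] r mm 10.3
[183.8 220.1] 54 5.0 [553.2 133.9  64. ] r mm 9.6
[392.4 243.5] 109 6.0 [ 485.7 -376.4   64. ] r mm 13.7
[305.6 247.1] 109 5.9 [ 481.  -164.1   64. ] r mm 13.7
[346.2 252.3] 288 9.6 [ 466.4 -262.7   64. ] r mm 22.3
```

```bash
python3 - <<'E'
from h import *
s=cv2.imread("pics/side0.png")
im=cv2.GaussianBlur(s[:,:,::-1],(3,3),0.8).astype(int)
for p in [(243,175),(279,229),(333,269),(338,232),(368,252),(300,230)]: print(p, im[p[1],p[0]])
E
```

```text
(243, 175) [187 177 161]
(279, 229) [197 187 169]
(333, 269) [216 206 187]
(338, 232) [216 205 187]
(368, 252) [215 204 188]
(300, 230) [216 206 188]
```

```bash
python3 - <<'E'
from h import *
f=grab_frame("side"); im=f["pixels"][:,:,::-1].copy()
im=cv2.resize(im[140:300,210:390],None,fx=3.7,fy=3.7,interpolation=cv2.INTER_CUBIC)
for X in [(485.7,-376.4),(481,-164.1),(593,-272.5),(594.3,-377.5)]:
    for z in (0,64):
        u=(proj(f,(*X,z))-[210,140]+0.5)*3.7; cv2.circle(im,tuple(int(a) for a in u),3,(0,255,0),-1)
X=(553.2,133.9)
u=(proj(f,(*ray(grab_frame("top"),(183.8,220.1),68)[:2],68))-[210,140]+.5)*3.7; cv2.circle(im,tuple(int(a) for a in u),3,(0,255,0),-1)
cv2.imwrite("pics/side_chk.png",im)
f=grab_frame("top"); g=cv2.resize(f["pixels"][150:255,105:255],None,fx=5,fy=5,interpolation=cv2.INTER_CUBIC)
# hand-read points from the 5x crop -> world
def P(x,y,z): return ray(f,(105+(x+.5)/5-.5,150+(y+.5)/5-.5),z)[:2].round(1)
for n,p in dict(tl=(327,282),tr=(698,250),br=(716,442),bl=(345,482)).items(): print(n,P(*p,26))
print("grip top", P(507,352,74), [P(*q,74) for q in((478,338),(535,336),(536,366),(480,370))])
print("long stop face top edge", P(125,148,36),P(420,146,36), "end",P(418,124,36))
print("short stop face top edge", P(120,150,36),P(113,308,36))
print("mat corners",P(523,158,0),P(137,374,0),P(137,150,0))
E
```

```text
tl [595.2 175.9]
tr [608.1 -13.3]
br [509.6 -21.3]
bl [493.  165.8]
grip top [551.   77.9] [array([558.2,  92. ]), array([558.7,  64.2]), array([543.9,  63.7]), array([542.4,  91. ])]
long stop face top edge [664.7 277.4] [662.8 127.1] end [674.3 128.2]
short stop face top edge [663.7 280. ] [582.4 281.8]
mat corners [663.2  79.2] [553.2 278.9] [671.4 281.3]
```

View pics/side_chk.png

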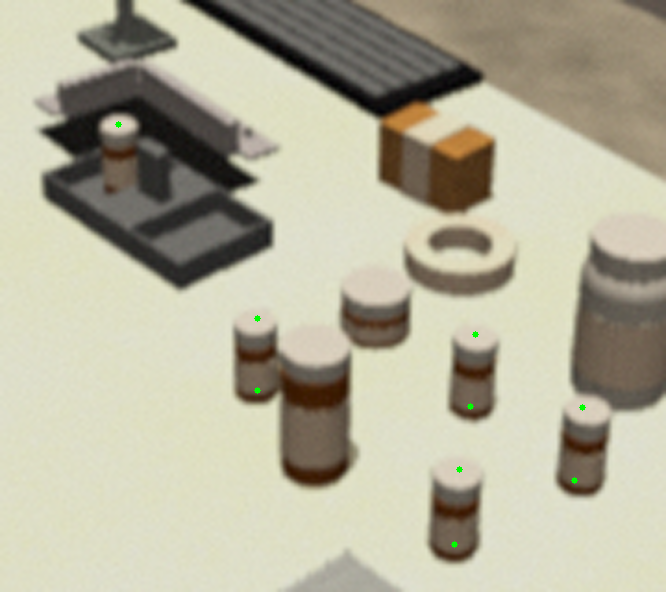

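```bash
cat >> h.py <<'E'
def plan(x=None,y=None,z=None,ang=None):
    s,R=tool(); p=s["eef_pos"]; tgt=np.array([p[0] if x is None else x,p[1] if y is None else y,p[2] if z is None else z])
    a=np.degrees(np.arctan2(R[1,1],R[0,1])); sh=R.T@(tgt-p)/1000
    dw=0 if ang is None else (a-ang+90)%180-90
    print("t",round(s["t"],2),"pos",p.round(1),"jaw",a.round(1),"q",s["qpos"].round(2),"F",s["wrist_force"].round(1),"w",round(s["width"],1))
    print("tilt",R[:2,2].round(4)," -> t",sh.round(4),"wz",round(np.radians(dw),3))
E
python3 -c "
from h import *
plan(500,150,230,0)"
```

```text
t 0.4 pos [181.2 650.1 238.5] jaw 74.4 q [ 1.26  0.26  1.6  -0.    1.27 -0.04] F [-0.2 -0.1 -0.3] w 88.0
tilt [-0.0001 -0.0003]  -> t [-0.4414 -0.3962  0.0086] wz 1.299
```

```bash
python3 -m inch '[{"tx":-0.04,"ty":-0.035,"tz":0.0,"wz":0.12},{"tx":-0.08,"ty":-0.07,"tz":0.0,"wz":0.26},{"tx":-0.12,"ty":-0.105,"tz":0.0,"wz":0.4},{"tx":-0.16,"ty":-0.14,"wz":0.54},{"tx":-0.2,"ty":-0.175,"wz":0.68},{"tx":-0.235,"ty":-0.21,"wz":0.82},{"tx":-0.27,"ty":-0.245,"wz":0.96},{"tx":-0.305,"ty":-0.28,"wz":1.1},{"tx":-0.34,"ty":-0.31,"wz":1.2},{"tx":-0.38,"ty":-0.345,"wz":1.3}]' 0.052; python3 -c "
from h import *
plan(485.7,-376.4,150,0)"
```

```text
t 0.4 pos [181.2 650.1 238.5] jaw 74.4 q [ 1.26  0.26  1.6  -0.    1.27 -0.04] F [-0.2 -0.1 -0.3] w 88.0
tilt [-0.0001 -0.0003]  -> t [-0.5689 -0.9071  0.0888] wz 1.299validation failed for argument at $[0]...
```

```bash
python3 -m inch '[{"tx":-0.04,"ty":-0.035,"tz":0,"wx":0,"wy":0,"wz":0.12},{"tx":-0.08,"ty":-0.07,"tz":0,"wx":0,"wy":0,"wz":0.26},{"tx":-0.12,"ty":-0.105,"tz":0,"wx":0,"wy":0,"wz":0.4},{"tx":-0.16,"ty":-0.14,"tz":0,"wx":0,"wy":0,"wz":0.54},{"tx":-0.2,"ty":-0.175,"tz":0,"wx":0,"wy":0,"wz":0.68},{"tx":-0.235,"ty":-0.21,"tz":0,"wx":0,"wy":0,"wz":0.82},{"tx":-0.27,"ty":-0.245,"tz":0,"wx":0,"wy":0,"wz":0.96},{"tx":-0.305,"ty":-0.28,"tz":0,"wx":0,"wy":0,"wz":1.1},{"tx":-0.34,"ty":-0.31,"tz":0,"wx":0,"wy":0,"wz":1.2},{"tx":-0.38,"ty":-0.345,"tz":0,"wx":0,"wy":0,"wz":1.3}]' 0.052; python3 -c "
from h import *
plan(485.7,-376.4,150,0)"
```

```text
t: 1.4
eef_pos: [448.0, 225.3, 239.2]
tcp_rot: [2.227, 2.216, 0.002]
wrist_force: [0.9, 0.7, -0.4]
width: 52.1
t 1.4 pos [448.  225.3 239.2] jaw -0.3 q [ 0.42 -0.07  1.97  0.    1.24  0.42] F [ 0.9  0.7 -0.4] w 52.1
tilt [0.0011 0.0005]  -> t [-0.6016  0.0406  0.0889] wz -0.005
```

```bash
python3 -m inch '[{"tx":-0.05,"ty":0.01,"tz":0,"wx":0,"wy":0,"wz":0},{"tx":-0.1,"ty":0.02,"tz":0,"wx":0,"wy":0,"wz":0},{"tx":-0.15,"ty":0.03,"tz":0,"wx":0,"wy":0,"wz":0},{"tx":-0.2,"ty":0.04,"tz":0,"wx":0,"wy":0,"wz":0},{"tx":-0.25,"ty":0.04,"tz":0,"wx":0,"wy":0,"wz":0},{"tx":-0.3,"ty":0.04,"tz":0,"wx":0,"wy":0,"wz":0},{"tx":-0.35,"ty":0.04,"tz":0,"wx":0,"wy":0,"wz":0},{"tx":-0.4,"ty":0.04,"tz":0,"wx":0,"wy":0,"wz":0},{"tx":-0.45,"ty":0.04,"tz":0,"wx":0,"wy":0,"wz":0},{"tx":-0.5,"ty":0.04,"tz":0.02,"wx":0,"wy":0,"wz":0}]'
python3 -m inch '[{"tx":-0.04,"ty":0,"tz":0.02,"wx":0,"wy":0,"wz":0},{"tx":-0.08,"ty":0,"tz":0.04,"wx":0,"wy":0,"wz":0},{"tx":-0.1,"ty":0,"tz":0.07,"wx":0,"wy":0,"wz":0},{"tx":-0.1,"ty":0,"tz":0.07,"wx":0,"wy":0,"wz":0},{"tx":-0.1,"ty":0,"tz":0.07,"wx":0,"wy":0,"wz":0}]'
python3 - <<'E'
from h import *
plan(485.7,-376.4,30,0)
f=grab_frame("wrist"); cv2.imwrite("pics/w1.png",f["pixels"][:,:,::-1])
print(proj(f,(485.7,-376.4,64)))
E
```

```text
t: 2.4
eef_pos: [488.2, -269.3, 224.2]
tcp_rot: [2.219, 2.215, 0.002]
wrist_force: [0.3, 0.4, 0.5]
width: 52.1
t: 2.9
eef_pos: [486.0, -365.5, 150.6]
tcp_rot: [-2.222, -2.217, -0.0]
wrist_force: [-0.0, 0.7, 0.8]
width: 52.2
t 2.9 pos [ 486.  -365.5  150.6] jaw -0.1 q [-0.69  0.21  1.84  0.    1.1  -0.68] F [-0.   0.7  0.8] w 52.2
tilt [-0.0018  0.002 ]  -> t [-1.120e-02 -1.000e-04  1.205e-01] wz -0.002
[279.46995057 231.12209208]
```

View pics/w1.png

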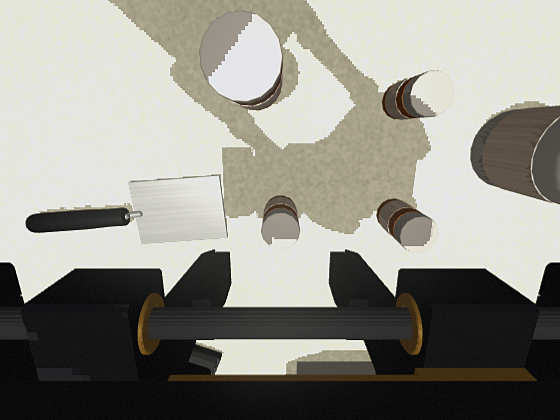

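The wrist view shows the vial's cap at about (280,233), against a prediction of (279.5,231), and centred between the jaws. I'll go down and grip it.

```bash
python3 -m inch '[{"tx":-0.011,"ty":0,"tz":0.03,"wx":0,"wy":0,"wz":0},{"tx":-0.011,"ty":0,"tz":0.07,"wx":0,"wy":0,"wz":0},{"tx":-0.011,"ty":0,"tz":0.1,"wx":0,"wy":0,"wz":0},{"tx":-0.011,"ty":0,"tz":0.12,"wx":0,"wy":0,"wz":0},{"tx":-0.011,"ty":0,"tz":0.12,"wx":0,"wy":0,"wz":0}]'
python3 -m inch '[{"tx":0,"ty":0,"tz":0,"wx":0,"wy":0,"wz":0},{"tx":0,"ty":0,"tz":0,"wx":0,"wy":0,"wz":0},{"tx":0,"ty":0,"tz":0,"wx":0,"wy":0,"wz":0},{"tx":0,"ty":0,"tz":0,"wx":0,"wy":0,"wz":0}]' 0.02 12
python3 - <<'E'
from h import *
plan(485.7,-376.4,150,0)
f=grab_frame("wrist"); cv2.imwrite("pics/w2.png",f["pixels"][:,:,::-1])
E
```

```text
t: 3.45
eef_pos: [485.9, -374.4, 29.9]
tcp_rot: [-2.218, -2.22, 0.0]
wrist_force: [-0.2, 0.5, -0.3]
width: 52.2
t: 3.85
eef_pos: [488.2, -378.0, 33.8]
tcp_rot: [2.22, 2.218, 0.001]
wrist_force: [-0.9, 0.5, 6.2]
width: 31.7
t 3.85 pos [ 488.2 -378.    33.8] jaw -0.1 q [-0.7   0.35  1.9   0.    0.88 -0.7 ] F [-0.9  0.5  6.2] w 31.7
tilt [ 0.0031 -0.0026]  -> t [ 0.0013 -0.0021 -0.1162] wz -0.001
```

View pics/w2.png

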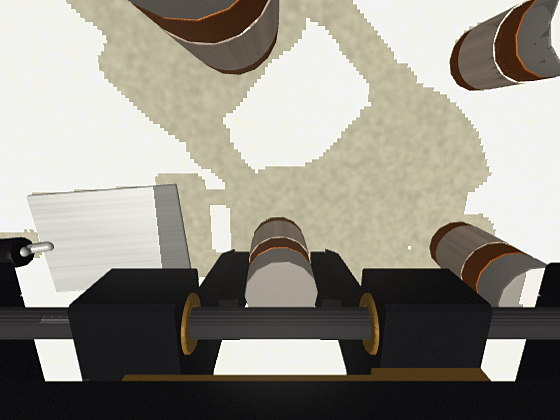

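```bash
python3 -m inch '[{"tx":0,"ty":0,"tz":0,"wx":0,"wy":0,"wz":0},{"tx":0,"ty":0,"tz":0,"wx":0,"wy":0,"wz":0}]'
python3 - <<'E'
from h import *
f=grab_frame("side"); cv2.imwrite("pics/s2.png",cv2.resize(f["pixels"][140:300,260:400,::-1],None,fx=3.7,fy=3.7,interpolation=cv2.INTER_CUBIC))
E
```

```text
t: 4.1
eef_pos: [488.1, -378.1, 33.8]
tcp_rot: [2.22, 2.217, 0.001]
wrist_force: [-0.8, 0.3, 7.0]
width: 31.8
```

View pics/s2.png

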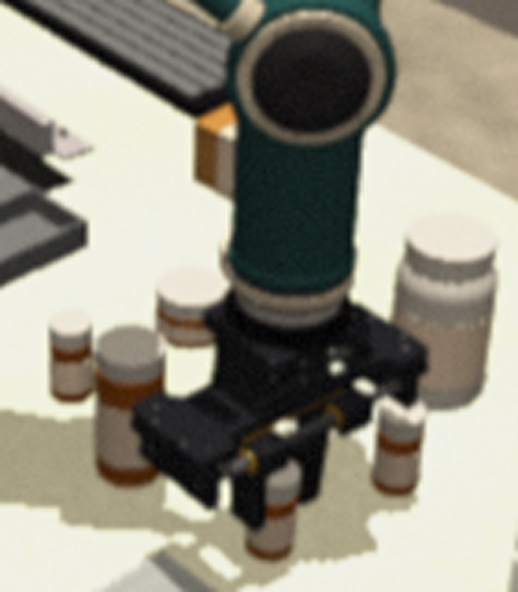

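The side view shows the jaws around the vial and the neighbouring vials still upright. The upward force of about 7 N looks like the closing fingers pressing the vial onto the counter. I'll lift and recheck.

```bash
python3 -m inch '[{"tx":0,"ty":0,"tz":-0.01,"wx":0,"wy":0,"wz":0},{"tx":0,"ty":0,"tz":-0.03,"wx":0,"wy":0,"wz":0},{"tx":0,"ty":0,"tz":-0.07,"wx":0,"wy":0,"wz":0},{"tx":0,"ty":0,"tz":-0.11,"wx":0,"wy":0,"wz":0},{"tx":0,"ty":0,"tz":-0.14,"wx":0,"wy":0,"wz":0},{"tx":0,"ty":0,"tz":-0.14,"wx":0,"wy":0,"wz":0}]'
python3 - <<'E'
from h import *
plan(577.8,20.7,170,94.5)
for n in("side","wrist"):
    f=grab_frame(n); cv2.imwrite("pics/%s3.png"%n,f["pixels"][:,:,::-1])
E
```

```text
t: 4.75
eef_pos: [489.6, -379.4, 178.1]
tcp_rot: [2.215, 2.212, 0.002]
wrist_force: [0.4, -0.3, -0.3]
width: 31.9
t 4.75 pos [ 489.6 -379.4  178.1] jaw -0.1 q [-0.7   0.2   1.8   0.    1.13 -0.7 ] F [ 0.4 -0.3 -0.3] w 31.9
tilt [ 0.0085 -0.0071]  -> t [0.4003 0.0877 0.006 ] wz 1.491
```

View pics/side3.png

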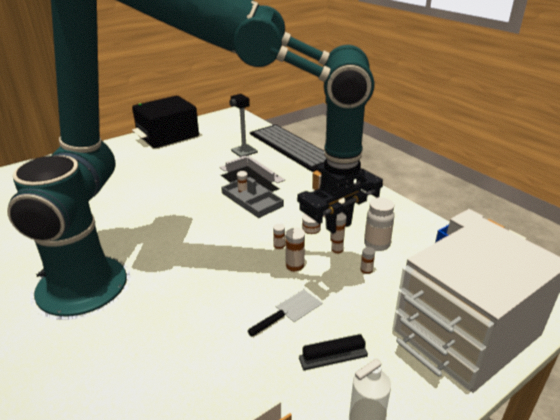

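View pics/wrist3.png

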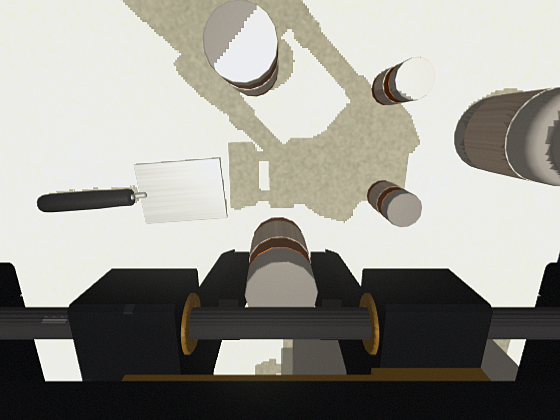

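The vial is held, about 144 mm clear of the counter. Next I carry it to the carrier's empty bay.

```bash
python3 -m inch '[{"tx":0.03,"ty":0.005,"tz":0,"wx":0,"wy":0,"wz":0.1},{"tx":0.075,"ty":0.015,"tz":0,"wx":0,"wy":0,"wz":0.25},{"tx":0.12,"ty":0.025,"tz":0,"wx":0,"wy":0,"wz":0.4},{"tx":0.165,"ty":0.035,"tz":0,"wx":0,"wy":0,"wz":0.55},{"tx":0.21,"ty":0.045,"tz":0,"wx":0,"wy":0,"wz":0.7},{"tx":0.255,"ty":0.055,"tz":0,"wx":0,"wy":0,"wz":0.85},{"tx":0.3,"ty":0.065,"tz":0,"wx":0,"wy":0,"wz":1.0},{"tx":0.345,"ty":0.075,"tz":0,"wx":0,"wy":0,"wz":1.15},{"tx":0.38,"ty":0.083,"tz":0,"wx":0,"wy":0,"wz":1.3},{"tx":0.4,"ty":0.088,"tz":0,"wx":0,"wy":0,"wz":1.45}]'
python3 -m inch '[{"tx":0,"ty":0,"tz":0.02,"wx":0,"wy":0,"wz":0.04},{"tx":0,"ty":0,"tz":0.05,"wx":0,"wy":0,"wz":0.04},{"tx":0,"ty":0,"tz":0.05,"wx":0,"wy":0,"wz":0.04}]'
python3 - <<'E'
from h import *
plan(577.8,20.7,36,94.5)
for n in("top","wrist"):
    f=grab_frame(n); cv2.imwrite("pics/%s4.png"%n,f["pixels"][:,:,::-1])
E
```

```text
t: 5.85
eef_pos: [573.5, 26.1, 168.4]
tcp_rot: [-3.128, -0.273, 0.007]
wrist_force: [0.3, 0.2, -1.0]
width: 31.8
t: 6.15
eef_pos: [569.4, 23.4, 114.5]
tcp_rot: [-3.133, -0.217, 0.021]
wrist_force: [-1.0, 0.3, -2.0]
width: 31.4
t 6.15 pos [569.4  23.4 114.5] jaw -82.1 q [-0.    0.18  1.94 -0.    1.03  1.43] F [-1.   0.3 -2. ] w 31.4
tilt [-0.0132 -0.    ]  -> t [0.0089 0.004  0.0784] wz 0.06
```

View pics/wrist4.png

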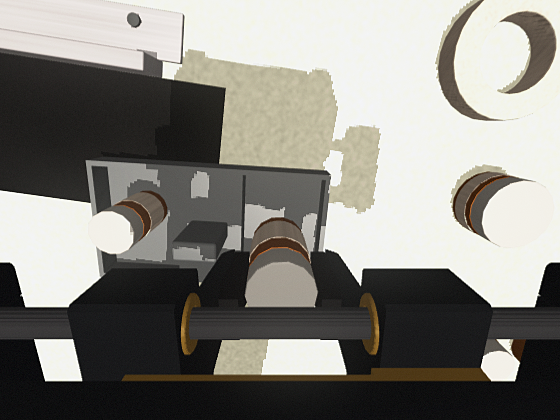

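View pics/top4.png

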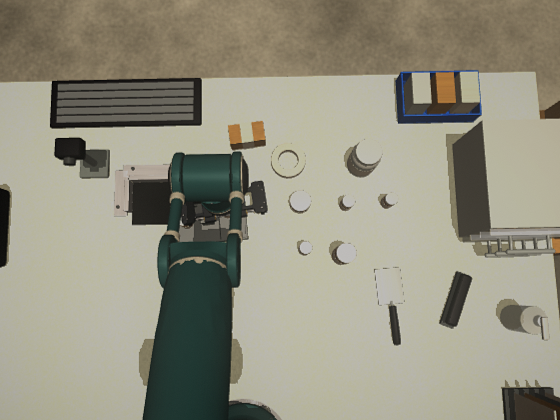

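```bash
python3 - <<'E'
from h import *
f=grab_frame("wrist")
for uv in [(87,160),(329,173)]: print(uv,ray(f,uv,26).round(1))
for uv in [(243,174)]: print(uv,ray(f,uv,26).round(1))
for uv in [(279,219),(282,300)]: print(ray(f,uv,80).round(1))
plan(577.8,20.7,50,94.5)
E
```

```text
(87, 160) [597.3 176.8  26. ]
(329, 173) [613.2 -11.3  26. ]
(243, 174) [603.1  55.6  26. ]
[587.1  24.6  80. ]
[529.3  14.5  80. ]
t 6.3 pos [574.4  22.8 120.6] jaw -82.1 q [-0.    0.18  1.94 -0.    1.03  1.43] F [ 1.4  0.  -0.2] w 31.6
tilt [-0.0021 -0.    ]  -> t [0.0032 0.0026 0.0706] wz 0.059
```

```bash
python3 -m inch '[{"tx":0.003,"ty":0.002,"tz":0.02,"wx":0,"wy":0,"wz":0.06},{"tx":0.003,"ty":0.002,"tz":0.045,"wx":0,"wy":0,"wz":0.06},{"tx":0.003,"ty":0.002,"tz":0.065,"wx":0,"wy":0,"wz":0.06},{"tx":0.003,"ty":0.002,"tz":0.075,"wx":0,"wy":0,"wz":0.06},{"tx":0.003,"ty":0.002,"tz":0.075,"wx":0,"wy":0,"wz":0.06},{"tx":0.003,"ty":0.002,"tz":0.075,"wx":0,"wy":0,"wz":0.06}]'
python3 - <<'E'
from h import *
plan(578.5,20.7,38,94.5)
f=grab_frame("wrist"); cv2.imwrite("pics/w5.png",f["pixels"][:,:,::-1])
f=grab_frame("side"); cv2.imwrite("pics/s5.png",cv2.resize(f["pixels"][120:240,190:340,::-1],None,fx=4.5,fy=4.5,interpolation=cv2.INTER_CUBIC))
E
```

```text
t: 6.9
eef_pos: [579.3, 21.3, 47.5]
tcp_rot: [3.139, 0.122, 0.003]
wrist_force: [-0.2, 0.1, -1.2]
width: 31.9
t 6.9 pos [579.3  21.3  47.5] jaw -85.6 q [-0.01  0.27  1.98  0.    0.89  1.49] F [-0.2  0.1 -1.2] w 31.9
tilt [0.0017 0.    ]  -> t [-0.0009  0.0005  0.0095] wz -0.001
```

View pics/w5.png

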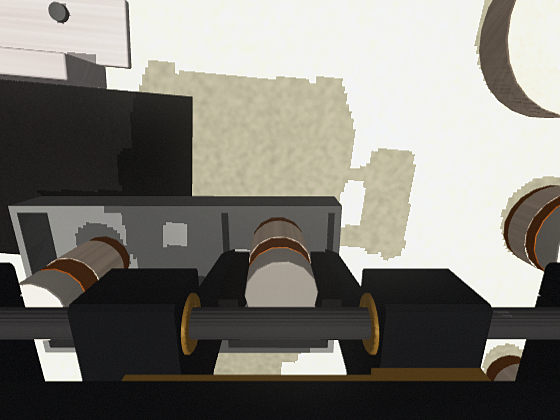

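View pics/s5.png

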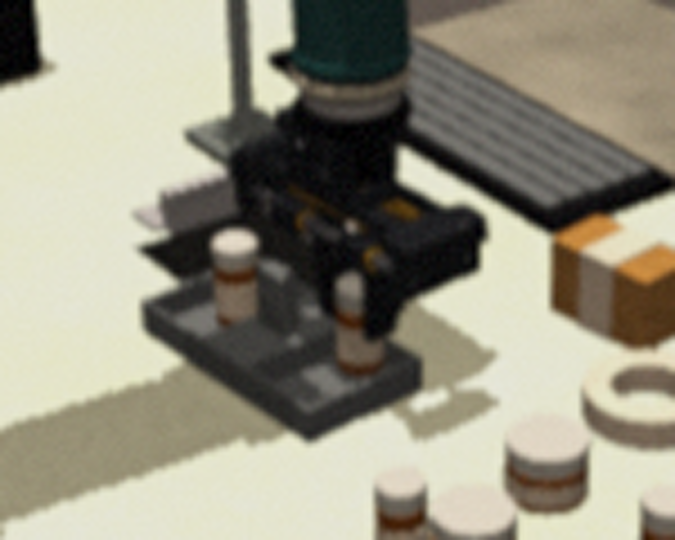

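Both views show the vial inside the right-hand bay near its far wall. I'll lower the last 9 mm.

```bash
python3 -m inch '[{"tx":0,"ty":0,"tz":0.004,"wx":0,"wy":0,"wz":0},{"tx":0,"ty":0,"tz":0.008,"wx":0,"wy":0,"wz":0},{"tx":0,"ty":0,"tz":0.009,"wx":0,"wy":0,"wz":0},{"tx":0,"ty":0,"tz":0.009,"wx":0,"wy":0,"wz":0}]'
```

```text
t: 7.4
eef_pos: [578.8, 21.5, 37.8]
tcp_rot: [-3.139, -0.122, -0.001]
wrist_force: [-0.5, 0.8, 3.2]
width: 31.6
```

```bash
python3 -m inch '[{"tx":0,"ty":0,"tz":0,"wx":0,"wy":0,"wz":0},{"tx":0,"ty":0,"tz":0,"wx":0,"wy":0,"wz":0},{"tx":0,"ty":0,"tz":0,"wx":0,"wy":0,"wz":0}]' 0.046; python3 -m inch '[{"tx":0,"ty":0,"tz":-0.02,"wx":0,"wy":0,"wz":0},{"tx":0,"ty":0,"tz":-0.06,"wx":0,"wy":0,"wz":0},{"tx":0,"ty":0,"tz":-0.1,"wx":0,"wy":0,"wz":0},{"tx":0,"ty":0,"tz":-0.11,"wx":0,"wy":0,"wz":0}]'
python3 - <<'E'
from h import *
plan(482,-164.1,150,0)
f=grab_frame("wrist"); cv2.imwrite("pics/w6.png",f["pixels"][:,:,::-1])
f=grab_frame("side"); cv2.imwrite("pics/s6.png",cv2.resize(f["pixels"][120:240,190:340,::-1],None,fx=4.5,fy=4.5,interpolation=cv2.INTER_CUBIC))
E
```

```text
t: 7.7
eef_pos: [578.0, 21.4, 37.0]
tcp_rot: [3.139, 0.122, -0.001]
wrist_force: [0.6, 0.7, 0.6]
width: 46.3
t: 8.1
eef_pos: [581.6, 21.4, 152.5]
tcp_rot: [3.139, 0.122, 0.013]
wrist_force: [0.6, -0.8, 1.3]
width: 45.9
t 8.1 pos [581.6  21.4 152.5] jaw -85.5 q [-0.01  0.15  1.9  -0.    1.08  1.49] F [ 0.6 -0.8  1.3] w 45.9
tilt [ 0.0084 -0.0001]  -> t [-0.1137  0.1772  0.0017] wz -1.493
```

View pics/w6.png

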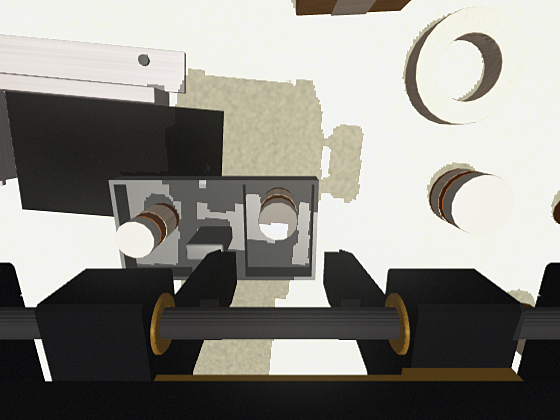

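View pics/s6.png

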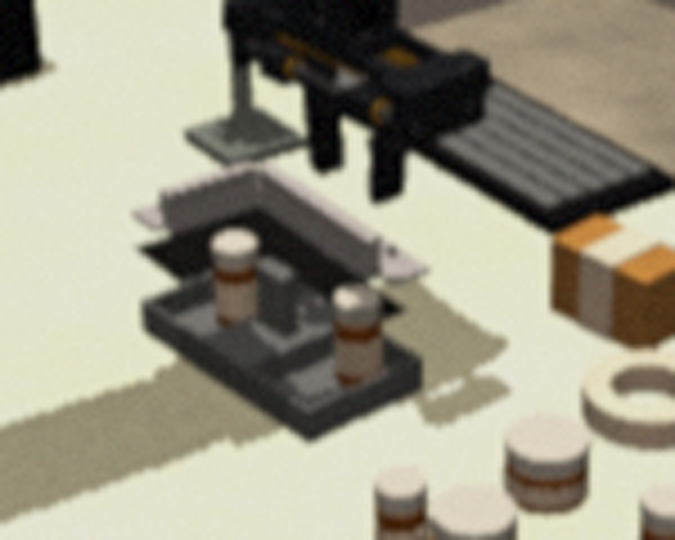

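The first vial stands upright in the bay at about (277,215) in the wrist view. Next is the second vial, at about (481,-164).

```bash
python3 -m inch '[{"tx":-0.01,"ty":0.017,"tz":0,"wx":0,"wy":0,"wz":-0.15},{"tx":-0.022,"ty":0.035,"tz":0,"wx":0,"wy":0,"wz":-0.3},{"tx":-0.034,"ty":0.053,"tz":0,"wx":0,"wy":0,"wz":-0.45},{"tx":-0.045,"ty":0.071,"tz":0,"wx":0,"wy":0,"wz":-0.6},{"tx":-0.057,"ty":0.089,"tz":0,"wx":0,"wy":0,"wz":-0.75},{"tx":-0.068,"ty":0.106,"tz":0,"wx":0,"wy":0,"wz":-0.9},{"tx":-0.08,"ty":0.124,"tz":0,"wx":0,"wy":0,"wz":-1.05},{"tx":-0.091,"ty":0.142,"tz":0,"wx":0,"wy":0,"wz":-1.2},{"tx":-0.103,"ty":0.16,"tz":0,"wx":0,"wy":0,"wz":-1.35},{"tx":-0.114,"ty":0.177,"tz":0,"wx":0,"wy":0,"wz":-1.49}]' 0.052
python3 -m inch '[{"tx":0,"ty":0,"tz":0,"wx":0,"wy":0,"wz":0},{"tx":0,"ty":0,"tz":0,"wx":0,"wy":0,"wz":0}]'
python3 - <<'E'
from h import *
plan(482,-164.1,30,0)
f=grab_frame("wrist"); cv2.imwrite("pics/w7.png",f["pixels"][:,:,::-1])
print(proj(f,(482,-164.1,64)))
E
```

```text
t: 9.2
eef_pos: [476.1, -164.0, 144.5]
tcp_rot: [-2.215, -2.222, 0.003]
wrist_force: [0.7, -0.1, 0.8]
width: 52.1
t: 9.4
eef_pos: [477.3, -163.5, 145.5]
tcp_rot: [-2.227, -2.211, 0.001]
wrist_force: [-0.3, 0.1, -0.2]
width: 51.5
t 9.4 pos [ 477.3 -163.5  145.5] jaw -0.4 q [-0.38  0.02  2.06  0.    1.06 -0.37] F [-0.3  0.1 -0.2] w 51.5
tilt [-0.0027  0.0016]  -> t [-0.0008  0.0051  0.1155] wz -0.007
[286.04592941 220.76174188]
```

View pics/w7.png

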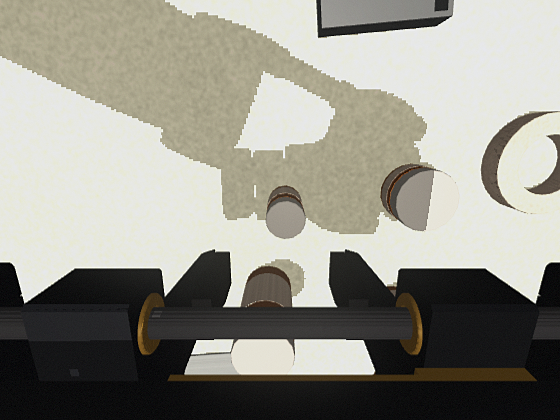

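The vial cap is at (285,219), against a prediction of (286,221). The tall bottle stays clear behind the hand.

```bash
python3 -m inch '[{"tx":-0.001,"ty":0.004,"tz":0.02,"wx":0,"wy":0,"wz":0},{"tx":-0.001,"ty":0.004,"tz":0.05,"wx":0,"wy":0,"wz":0},{"tx":-0.001,"ty":0.004,"tz":0.085,"wx":0,"wy":0,"wz":0},{"tx":-0.001,"ty":0.004,"tz":0.107,"wx":0,"wy":0,"wz":0},{"tx":-0.001,"ty":0.004,"tz":0.113,"wx":0,"wy":0,"wz":0},{"tx":-0.001,"ty":0.004,"tz":0.113,"wx":0,"wy":0,"wz":0}]'
python3 -m inch '[{"tx":0,"ty":0,"tz":0,"wx":0,"wy":0,"wz":0},{"tx":0,"ty":0,"tz":0,"wx":0,"wy":0,"wz":0},{"tx":0,"ty":0,"tz":0,"wx":0,"wy":0,"wz":0},{"tx":0,"ty":0,"tz":0,"wx":0,"wy":0,"wz":0}]' 0.02 12
python3 -m inch '[{"tx":0,"ty":0,"tz":-0.01,"wx":0,"wy":0,"wz":0},{"tx":0,"ty":0,"tz":-0.03,"wx":0,"wy":0,"wz":0},{"tx":0,"ty":0,"tz":-0.07,"wx":0,"wy":0,"wz":0},{"tx":0,"ty":0,"tz":-0.11,"wx":0,"wy":0,"wz":0},{"tx":0,"ty":0,"tz":-0.14,"wx":0,"wy":0,"wz":0},{"tx":0,"ty":0,"tz":-0.14,"wx":0,"wy":0,"wz":0}]'
python3 - <<'E'
from h import *
plan(535,17.5,170,94.7)
for n in("side","wrist"):
    f=grab_frame(n); cv2.imwrite("pics/%s8.png"%n,f["pixels"][:,:,::-1])
E
```

```text
t: 10.05
eef_pos: [481.7, -163.8, 33.1]
tcp_rot: [-2.223, -2.216, 0.002]
wrist_force: [-0.6, 0.2, 1.7]
width: 52.2
t: 10.45
eef_pos: [483.6, -165.4, 35.6]
tcp_rot: [2.223, 2.216, 0.002]
wrist_force: [-1.1, -0.5, 3.6]
width: 31.8
t: 11.05
eef_pos: [485.9, -166.3, 180.6]
tcp_rot: [2.218, 2.211, 0.007]
wrist_force: [0.3, 0.2, -0.4]
width: 31.8
t 11.05 pos [ 485.9 -166.3  180.6] jaw -0.2 q [-0.38 -0.    2.02  0.    1.12 -0.38] F [ 0.3  0.2 -0.4] w 31.8
tilt [ 0.01   -0.0039]  -> t [0.184  0.0484 0.0103] wz 1.486
```

View pics/side8.png

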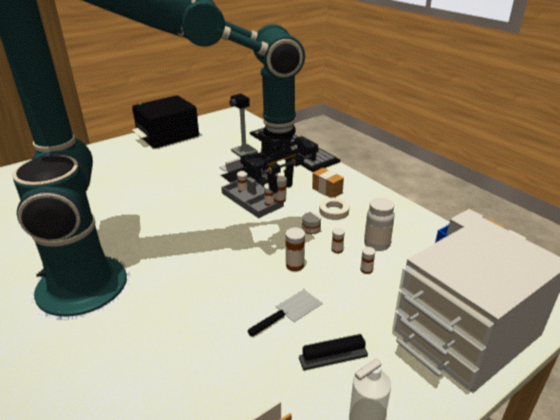

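View pics/wrist8.png

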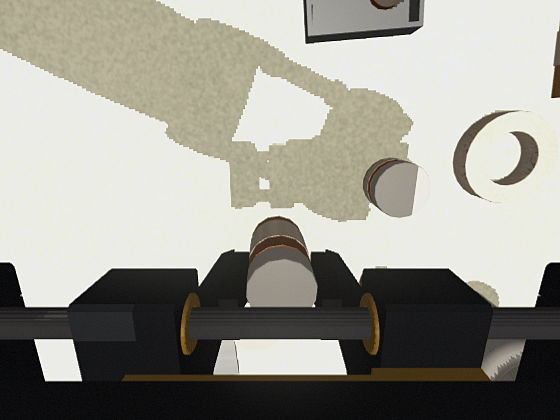

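```bash
python3 -m inch '[{"tx":0.018,"ty":0.004,"tz":0,"wx":0,"wy":0,"wz":0.15},{"tx":0.036,"ty":0.009,"tz":0,"wx":0,"wy":0,"wz":0.3},{"tx":0.055,"ty":0.014,"tz":0,"wx":0,"wy":0,"wz":0.45},{"tx":0.074,"ty":0.019,"tz":0,"wx":0,"wy":0,"wz":0.6},{"tx":0.092,"ty":0.024,"tz":0,"wx":0,"wy":0,"wz":0.75},{"tx":0.11,"ty":0.029,"tz":0,"wx":0,"wy":0,"wz":0.9},{"tx":0.129,"ty":0.034,"tz":0,"wx":0,"wy":0,"wz":1.05},{"tx":0.147,"ty":0.039,"tz":0,"wx":0,"wy":0,"wz":1.2},{"tx":0.166,"ty":0.044,"tz":0,"wx":0,"wy":0,"wz":1.35},{"tx":0.184,"ty":0.048,"tz":0,"wx":0,"wy":0,"wz":1.486}]'
python3 -m inch '[{"tx":0,"ty":0,"tz":0.02,"wx":0,"wy":0,"wz":0},{"tx":0,"ty":0,"tz":0.05,"wx":0,"wy":0,"wz":0},{"tx":0,"ty":0,"tz":0.06,"wx":0,"wy":0,"wz":0},{"tx":0,"ty":0,"tz":0.06,"wx":0,"wy":0,"wz":0}]'
python3 - <<'E'
from h import *
plan(535,17.5,48,94.7)
f=grab_frame("wrist"); cv2.imwrite("pics/w9.png",f["pixels"][:,:,::-1])
E
```

```text
t: 12.15
eef_pos: [529.3, 19.8, 171.6]
tcp_rot: [-3.139, -0.119, 0.007]
wrist_force: [0.2, -1.0, -0.5]
width: 31.7
t: 12.55
eef_pos: [527.7, 19.0, 110.7]
tcp_rot: [-3.139, -0.128, 0.012]
wrist_force: [0.2, 0.2, -0.4]
width: 31.8
t 12.55 pos [527.7  19.  110.7] jaw -85.3 q [-0.01  0.11  2.04 -0.    1.    1.48] F [ 0.2  0.2 -0.4] w 31.8
tilt [-0.0079  0.0001]  -> t [0.0076 0.0021 0.0626] wz -0.0
```

View pics/w9.png

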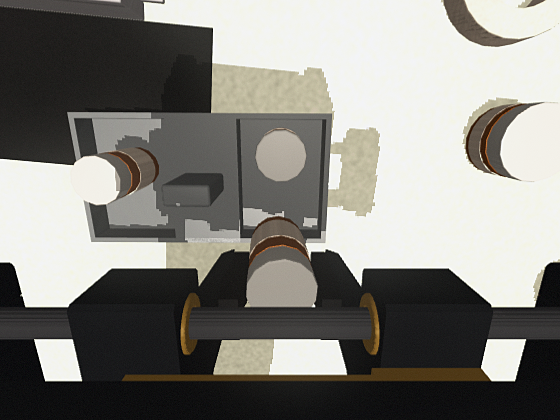

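```bash
python3 -m inch '[{"tx":0.004,"ty":0.002,"tz":0,"wx":0,"wy":0,"wz":0},{"tx":0.004,"ty":0.002,"tz":0.01,"wx":0,"wy":0,"wz":0},{"tx":0.004,"ty":0.002,"tz":0.03,"wx":0,"wy":0,"wz":0},{"tx":0.004,"ty":0.002,"tz":0.04,"wx":0,"wy":0,"wz":0},{"tx":0.004,"ty":0.002,"tz":0.04,"wx":0,"wy":0,"wz":0},{"tx":0.004,"ty":0.002,"tz":0.04,"wx":0,"wy":0,"wz":0}]'
python3 - <<'E'
from h import *
plan(535,17.5,40,94.7)
f=grab_frame("wrist"); cv2.imwrite("pics/w10.png",f["pixels"][:,:,::-1])
for X in [(535,17.5,35),(578.8,21.4,68)]: print(proj(f,X))
E
```

```text
t: 13.2
eef_pos: [535.2, 17.2, 74.4]
tcp_rot: [3.139, 0.128, -0.0]
wrist_force: [-0.2, -0.4, -0.0]
width: 31.7
t 13.2 pos [535.2  17.2  74.4] jaw -85.3 q [-0.01  0.16  2.05 -0.    0.92  1.47] F [-0.2 -0.4 -0. ] w 31.7
tilt [-0.0001 -0.    ]  -> t [-0.0002 -0.0003  0.0344] wz -0.0
[277.9537823  240.37480383]
[276.83930973 182.81323499]
```

View pics/w10.png

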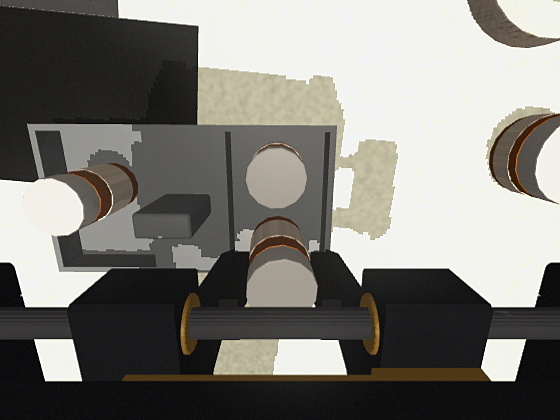

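```bash
python3 - <<'E'
from h import *
f=grab_frame("wrist")
for uv in [(28,124),(337,125),(62,270)]: print(ray(f,uv,26).round(1))
print(ray(f,(278,177),68).round(1))
plan(535,17.5,40,94.7)
E
```

```text
[595.4 176.5  26. ]
[610.3 -12.8  26. ]
[497.1 167.2  26. ]
[582.2  21.1  68. ]
t 13.3 pos [535.9  17.3  75.2] jaw -85.3 q [-0.01  0.16  2.05  0.    0.92  1.47] F [-0.7 -0.7 -0.5] w 32.0
tilt [ 0.0015 -0.    ]  -> t [-0.0009 -0.0003  0.0352] wz -0.0
```

```bash
python3 -m inch '[{"tx":0,"ty":0,"tz":0.01,"wx":0,"wy":0,"wz":0},{"tx":0,"ty":0,"tz":0.022,"wx":0,"wy":0,"wz":0},{"tx":0,"ty":0,"tz":0.03,"wx":0,"wy":0,"wz":0},{"tx":0,"ty":0,"tz":0.034,"wx":0,"wy":0,"wz":0},{"tx":0,"ty":0,"tz":0.035,"wx":0,"wy":0,"wz":0},{"tx":0,"ty":0,"tz":0.035,"wx":0,"wy":0,"wz":0}]'
```

```text
t: 13.9
eef_pos: [535.1, 17.6, 39.1]
tcp_rot: [-3.139, -0.128, 0.001]
wrist_force: [-0.6, 0.9, 1.2]
width: 31.7
```

```bash
python3 -m inch '[{"tx":0,"ty":0,"tz":0.001,"wx":0,"wy":0,"wz":0},{"tx":0,"ty":0,"tz":0.001,"wx":0,"wy":0,"wz":0}]'; python3 -m inch '[{"tx":0,"ty":0,"tz":0,"wx":0,"wy":0,"wz":0},{"tx":0,"ty":0,"tz":0,"wx":0,"wy":0,"wz":0},{"tx":0,"ty":0,"tz":0,"wx":0,"wy":0,"wz":0}]' 0.046; python3 -m inch '[{"tx":0,"ty":0,"tz":-0.02,"wx":0,"wy":0,"wz":0},{"tx":0,"ty":0,"tz":-0.06,"wx":0,"wy":0,"wz":0},{"tx":0,"ty":0,"tz":-0.09,"wx":0,"wy":0,"wz":0},{"tx":0,"ty":0,"tz":-0.1,"wx":0,"wy":0,"wz":0},{"tx":0,"ty":0,"tz":-0.1,"wx":0,"wy":0,"wz":0}]'
python3 - <<'E'
from h import *
plan(552.5,77.5,140,4.7)
f=grab_frame("wrist"); cv2.imwrite("pics/w11.png",f["pixels"][:,:,::-1])
f=grab_frame("side"); cv2.imwrite("pics/s11.png",cv2.resize(f["pixels"][120:240,190:340,::-1],None,fx=4.5,fy=4.5,interpolation=cv2.INTER_CUBIC))
E
```

```text
t: 14.1
eef_pos: [535.6, 17.7, 39.0]
tcp_rot: [-3.138, -0.128, -0.001]
wrist_force: [-1.8, 1.9, 6.4]
width: 31.9
t: 14.4
eef_pos: [534.9, 17.1, 38.0]
tcp_rot: [3.139, 0.128, -0.001]
wrist_force: [-1.3, -0.0, 0.2]
width: 46.2
t: 14.9
eef_pos: [536.5, 17.2, 139.8]
tcp_rot: [3.139, 0.128, 0.006]
wrist_force: [0.5, 0.6, -1.0]
width: 46.1
t 14.9 pos [536.5  17.2 139.8] jaw -85.3 q [-0.01  0.09  2.   -0.    1.05  1.47] F [ 0.5  0.6 -1. ] w 46.1
tilt [ 0.0037 -0.0001]  -> t [ 0.0209 -0.0588 -0.0001] wz 1.57
```

View pics/w11.png

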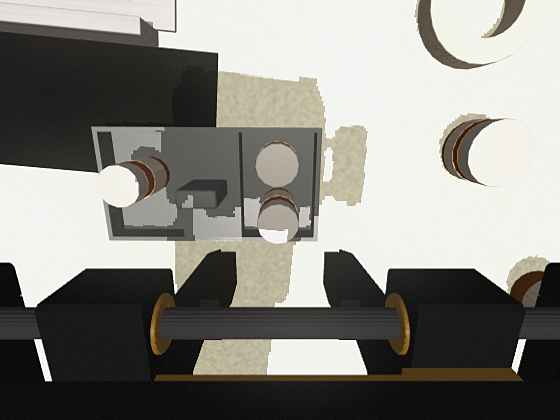

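View pics/s11.png

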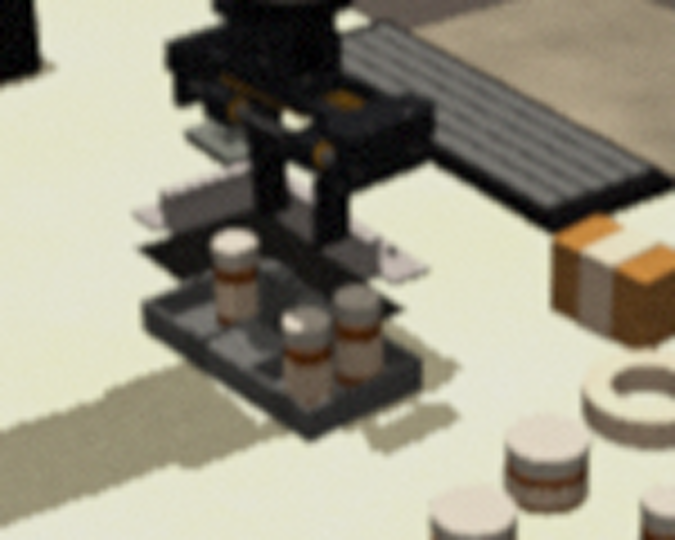

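All three vials stand upright in the bays: caps at about (118,185), (277,163) and (278,215) in the wrist view. The next step is to grip the carrier's post, so I'll turn the jaws back along the carrier's x.

```bash
python3 -m inch '[{"tx":0.002,"ty":-0.006,"tz":0,"wx":0,"wy":0,"wz":-0.15},{"tx":0.004,"ty":-0.012,"tz":0,"wx":0,"wy":0,"wz":-0.3},{"tx":0.006,"ty":-0.018,"tz":0,"wx":0,"wy":0,"wz":-0.45},{"tx":0.008,"ty":-0.024,"tz":0,"wx":0,"wy":0,"wz":-0.6},{"tx":0.01,"ty":-0.03,"tz":0,"wx":0,"wy":0,"wz":-0.75},{"tx":0.012,"ty":-0.036,"tz":0,"wx":0,"wy":0,"wz":-0.9},{"tx":0.014,"ty":-0.042,"tz":0,"wx":0,"wy":0,"wz":-1.05},{"tx":0.016,"ty":-0.048,"tz":0,"wx":0,"wy":0,"wz":-1.2},{"tx":0.018,"ty":-0.054,"tz":0,"wx":0,"wy":0,"wz":-1.35},{"tx":0.02,"ty":-0.059,"tz":0,"wx":0,"wy":0,"wz":-1.5}]'
python3 -m inch '[{"tx":0,"ty":0,"tz":0,"wx":0,"wy":0,"wz":-0.07},{"tx":0,"ty":0,"tz":0,"wx":0,"wy":0,"wz":-0.07},{"tx":0,"ty":0,"tz":0,"wx":0,"wy":0,"wz":-0.07}]'
python3 - <<'E'
from h import *
plan(552.5,77.5,36,4.7)
f=grab_frame("wrist"); cv2.imwrite("pics/w12.png",f["pixels"][:,:,::-1])
print(proj(f,(552.5,77.5,74)))
E
```

```text
t: 16.0
eef_pos: [548.4, 77.8, 135.3]
tcp_rot: [-2.2, -2.238, 0.006]
wrist_force: [0.1, -0.3, -0.0]
width: 46.4
t: 16.3
eef_pos: [549.0, 77.5, 136.3]
tcp_rot: [-2.13, -2.306, 0.004]
wrist_force: [-0.5, 0.1, -0.5]
width: 45.9
t 16.3 pos [549.   77.5 136.3] jaw 4.5 q [ 0.1   0.13  1.97 -0.    1.05  0.02] F [-0.5  0.1 -0.5] w 45.9
tilt [-0.0034 -0.0004]  -> t [-0.0003  0.0038  0.1003] wz -0.003
[284.88394636 228.24047173]
```

View pics/w12.png

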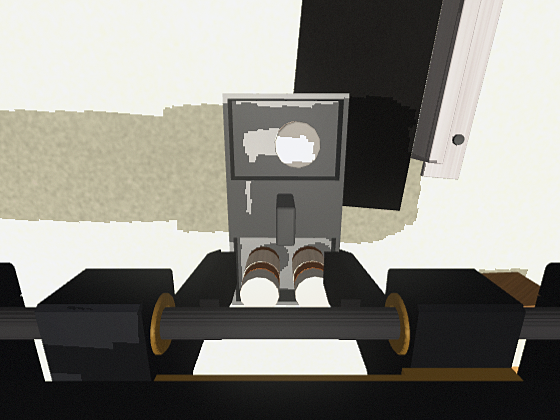

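The post is at columns 275–296 with its top centre near (285,230), as predicted (285,228), and the carrier edges run square to the jaws. I'll go down and grip.

```bash
python3 -m inch '[{"tx":0,"ty":0.004,"tz":0.02,"wx":0,"wy":0,"wz":0},{"tx":0,"ty":0.004,"tz":0.05,"wx":0,"wy":0,"wz":0},{"tx":0,"ty":0.004,"tz":0.08,"wx":0,"wy":0,"wz":0},{"tx":0,"ty":0.004,"tz":0.096,"wx":0,"wy":0,"wz":0},{"tx":0,"ty":0.004,"tz":0.1,"wx":0,"wy":0,"wz":0},{"tx":0,"ty":0.004,"tz":0.1,"wx":0,"wy":0,"wz":0}]'
python3 -m inch '[{"tx":0,"ty":0,"tz":0,"wx":0,"wy":0,"wz":0},{"tx":0,"ty":0,"tz":0,"wx":0,"wy":0,"wz":0},{"tx":0,"ty":0,"tz":0,"wx":0,"wy":0,"wz":0},{"tx":0,"ty":0,"tz":0,"wx":0,"wy":0,"wz":0},{"tx":0,"ty":0,"tz":0,"wx":0,"wy":0,"wz":0},{"tx":0,"ty":0,"tz":0,"wx":0,"wy":0,"wz":0}]' 0.005 40
python3 - <<'E'
from h import *
plan(600,177,None,-1)
f=grab_frame("wrist"); cv2.imwrite("pics/w13.png",f["pixels"][:,:,::-1])
f=grab_frame("side"); cv2.imwrite("pics/s13.png",cv2.resize(f["pixels"][120:240,190:340,::-1],None,fx=4.5,fy=4.5,interpolation=cv2.INTER_CUBIC))
E
```

```text
t: 16.95
eef_pos: [553.5, 77.9, 37.4]
tcp_rot: [-2.13, -2.308, 0.002]
wrist_force: [-1.4, -0.3, 1.1]
width: 46.4
t: 17.55
eef_pos: [553.5, 78.0, 38.9]
tcp_rot: [-2.129, -2.309, 0.002]
wrist_force: [-3.1, -1.1, 5.5]
width: 13.6
t 17.55 pos [553.5  78.   38.9] jaw 4.6 q [ 0.1   0.25  2.02 -0.    0.87  0.01] F [-3.1 -1.1  5.5] w 13.6
tilt [-0.0015 -0.0001]  -> t [ 0.095   0.0543 -0.0001] wz 0.098
```

View pics/w13.png

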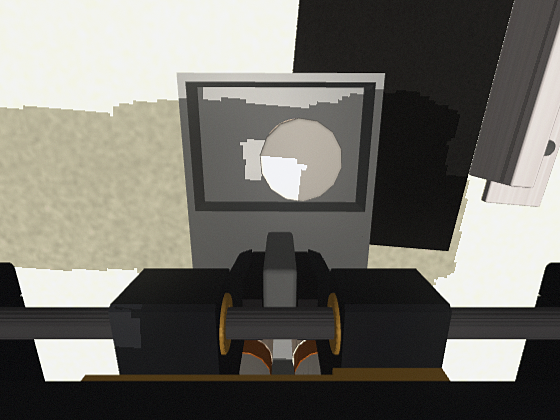

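View pics/s13.png

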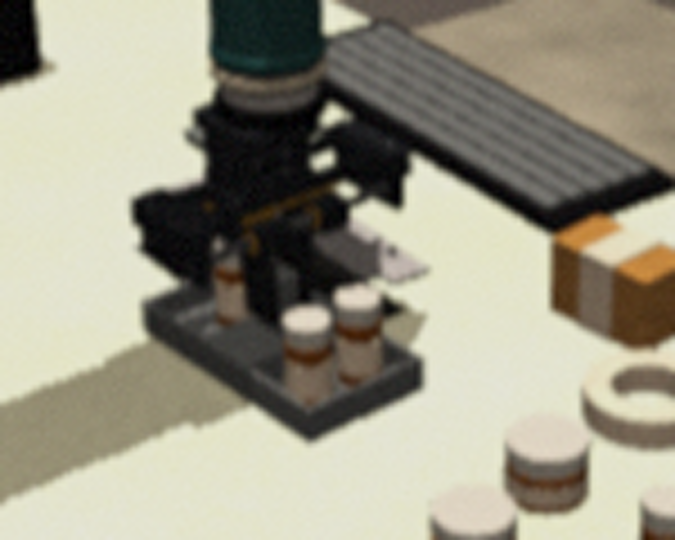

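The post is gripped (width 13.6 mm, about 40 N set). Now I slide it gently towards the corner while turning it square.

```bash
python3 -m inch '[{"tx":0.002,"ty":0.001,"tz":-0.0015,"wx":0,"wy":0,"wz":0.005},{"tx":0.006,"ty":0.003,"tz":-0.0015,"wx":0,"wy":0,"wz":0.015},{"tx":0.012,"ty":0.006,"tz":-0.0015,"wx":0,"wy":0,"wz":0.025},{"tx":0.02,"ty":0.01,"tz":-0.0015,"wx":0,"wy":0,"wz":0.035},{"tx":0.028,"ty":0.015,"tz":-0.0015,"wx":0,"wy":0,"wz":0.045},{"tx":0.036,"ty":0.02,"tz":-0.0015,"wx":0,"wy":0,"wz":0.055},{"tx":0.044,"ty":0.025,"tz":-0.0015,"wx":0,"wy":0,"wz":0.065},{"tx":0.05,"ty":0.029,"tz":-0.0015,"wx":0,"wy":0,"wz":0.075},{"tx":0.054,"ty":0.032,"tz":-0.0015,"wx":0,"wy":0,"wz":0.085},{"tx":0.056,"ty":0.033,"tz":-0.0015,"wx":0,"wy":0,"wz":0.095}]'
python3 - <<'E'
from h import *
plan(600,177,None,-1)
f=grab_frame("wrist"); cv2.imwrite("pics/w14.png",f["pixels"][:,:,::-1])
E
```

```text
t: 18.65
eef_pos: [583.0, 137.1, 39.8]
tcp_rot: [2.237, 2.205, 0.0]
wrist_force: [0.2, -0.6, -6.0]
width: 13.9
t 18.65 pos [583.  137.1  39.8] jaw -0.8 q [ 0.19  0.32  1.94 -0.    0.89  0.2 ] F [ 0.2 -0.6 -6. ] w 13.9
tilt [0.0003 0.    ]  -> t [0.0401 0.0164 0.    ] wz 0.003
```

View pics/w14.png

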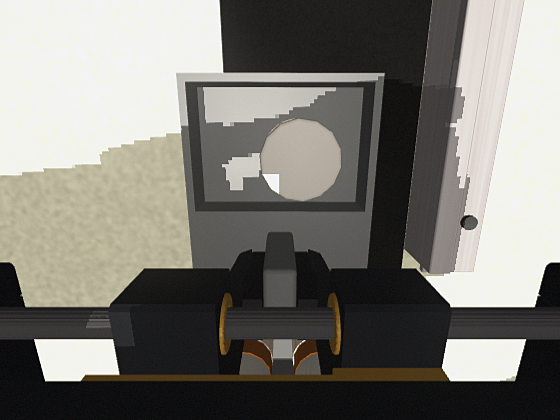

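The carrier moved with the grip and now sits next to the long stop, square to it in the view. I'll continue to about 10 mm off both stops.

```bash
python3 -m inch '[{"tx":0.002,"ty":0.001,"tz":0.0005,"wx":0,"wy":0,"wz":0},{"tx":0.007,"ty":0.003,"tz":0.0005,"wx":0,"wy":0,"wz":0},{"tx":0.014,"ty":0.006,"tz":0.0005,"wx":0,"wy":0,"wz":0},{"tx":0.022,"ty":0.009,"tz":0.0005,"wx":0,"wy":0,"wz":0},{"tx":0.03,"ty":0.012,"tz":0.0005,"wx":0,"wy":0,"wz":0},{"tx":0.036,"ty":0.014,"tz":0.0005,"wx":0,"wy":0,"wz":0},{"tx":0.039,"ty":0.015,"tz":0.0005,"wx":0,"wy":0,"wz":0},{"tx":0.04,"ty":0.016,"tz":0.0005,"wx":0,"wy":0,"wz":0},{"tx":0.04,"ty":0.016,"tz":0.0005,"wx":0,"wy":0,"wz":0}]'
python3 - <<'E'
from h import *
plan(612,186,None,-1)
for n in ("wrist","top"):
    f=grab_frame(n); cv2.imwrite("pics/%s15.png"%n,f["pixels"][:,:,::-1])
E
```

```text
t: 19.6
eef_pos: [599.2, 176.4, 39.2]
tcp_rot: [2.236, 2.206, -0.0]
wrist_force: [0.8, -0.9, -6.3]
width: 13.4
t 19.6 pos [599.2 176.4  39.2] jaw -0.8 q [ 0.25  0.36  1.88 -0.    0.9   0.26] F [ 0.8 -0.9 -6.3] w 13.4
tilt [-0.0001 -0.0002]  -> t [ 0.0097  0.0127 -0.    ] wz 0.004
```

View pics/wrist15.png

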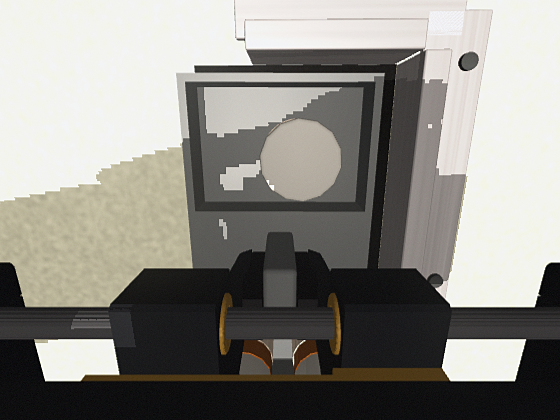

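View pics/top15.png

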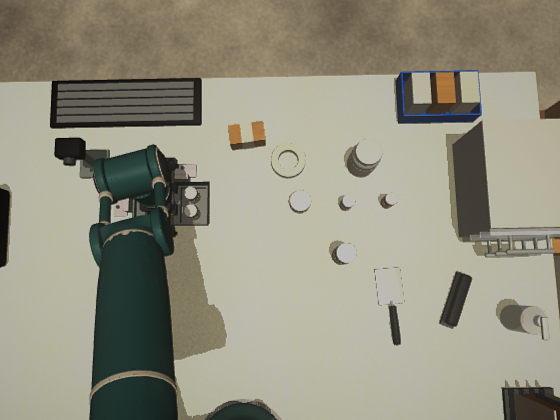

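The corner is close ahead and the carrier's edges run parallel to both stops. I'll close the remaining gap in small steps, watching the force.

```bash
python3 -m inch '[{"tx":0.001,"ty":0.001,"tz":0,"wx":0,"wy":0,"wz":0},{"tx":0.003,"ty":0.004,"tz":0,"wx":0,"wy":0,"wz":0},{"tx":0.005,"ty":0.007,"tz":0,"wx":0,"wy":0,"wz":0},{"tx":0.006,"ty":0.008,"tz":0,"wx":0,"wy":0,"wz":0},{"tx":0.006,"ty":0.008,"tz":0,"wx":0,"wy":0,"wz":0}]'; python3 -m inch '[{"tx":0.001,"ty":0.001,"tz":0,"wx":0,"wy":0,"wz":0},{"tx":0.002,"ty":0.002,"tz":0,"wx":0,"wy":0,"wz":0},{"tx":0.002,"ty":0.002,"tz":0,"wx":0,"wy":0,"wz":0},{"tx":0.002,"ty":0.002,"tz":0,"wx":0,"wy":0,"wz":0}]'
```

```text
t: 20.2
eef_pos: [607.6, 182.4, 39.4]
tcp_rot: [2.237, 2.206, 0.0]
wrist_force: [0.7, 1.0, -5.9]
width: 13.7
t: 20.6
eef_pos: [609.3, 184.1, 39.3]
tcp_rot: [2.237, 2.206, -0.0]
wrist_force: [0.5, 0.0, -5.5]
width: 14.1
```

```bash
python3 -m inch '[{"tx":0.001,"ty":0.001,"tz":0,"wx":0,"wy":0,"wz":0},{"tx":0.002,"ty":0.002,"tz":0,"wx":0,"wy":0,"wz":0},{"tx":0.002,"ty":0.002,"tz":0,"wx":0,"wy":0,"wz":0}]'; python3 -m inch '[{"tx":0.001,"ty":0.001,"tz":0,"wx":0,"wy":0,"wz":0},{"tx":0.002,"ty":0.002,"tz":0,"wx":0,"wy":0,"wz":0},{"tx":0.002,"ty":0.002,"tz":0,"wx":0,"wy":0,"wz":0}]'
```

```text
t: 20.9
eef_pos: [610.2, 184.3, 39.1]
tcp_rot: [2.236, 2.207, -0.007]
wrist_force: [-3.1, -8.4, -2.6]
width: 13.6
t: 21.2
eef_pos: [610.2, 184.3, 39.1]
tcp_rot: [-2.235, -2.207, 0.015]
wrist_force: [-9.3, -13.7, 2.7]
width: 13.6
```

```bash
python3 -m inch '[{"tx":0,"ty":0.001,"tz":0,"wx":0,"wy":0,"wz":0},{"tx":0,"ty":0.002,"tz":0,"wx":0,"wy":0,"wz":0},{"tx":0,"ty":0.002,"tz":0,"wx":0,"wy":0,"wz":0},{"tx":0,"ty":0.002,"tz":0,"wx":0,"wy":0,"wz":0}]'
python3 - <<'E'
from h import *
plan(612,186,None,-1); s=monitor.read_state(); print(s["ft_torque"].round(2),s["qd"].round(3))
for n in ("wrist","side"):
    f=grab_frame(n); p=f["pixels"][:,:,::-1]
    if n=="side": p=cv2.resize(p[110:230,180:330],None,fx=5,fy=5,interpolation=cv2.INTER_CUBIC)
    cv2.imwrite("pics/%s16.png"%n,p)
s=monitor.read_state(); print(s["eef_pos"].round(1),s["wrist_force"].round(1))
E
```

```text
t: 21.6
eef_pos: [610.6, 184.2, 39.2]
tcp_rot: [-2.234, -2.205, 0.019]
wrist_force: [-14.7, -13.0, 7.6]
width: 13.7
t 21.6 pos [610.6 184.2  39.2] jaw -0.7 q [ 0.26  0.39  1.84 -0.    0.93  0.27] F [-14.7 -13.    7.6] w 13.7
tilt [-0.0107 -0.0066]  -> t [ 0.0018  0.0014 -0.    ] wz 0.005
[-1.94  2.03  0.24] [ 0.001 -0.002  0.001 -0.001  0.    -0.   ]
[610.6 184.3  39.2] [-12.9 -13.3   8.2]
```

View pics/wrist16.png

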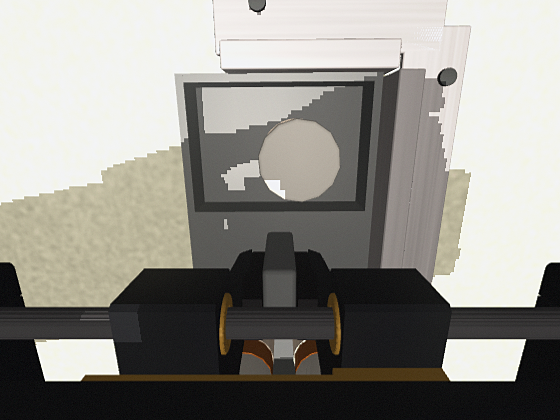

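View pics/side16.png

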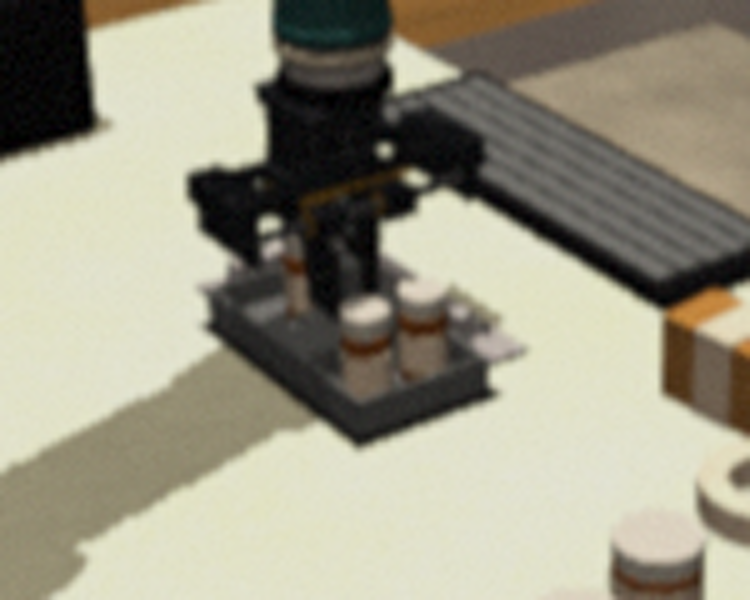

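The carrier sits against both faces, both wrist forces are about 13 N, and the moment about the vertical is small (0.24 N m). I'll add some push margin, ease the downward load and check for drift.

```bash
python3 -m inch '[{"tx":0.001,"ty":0.001,"tz":-0.0005,"wx":0,"wy":0,"wz":0},{"tx":0.002,"ty":0.002,"tz":-0.001,"wx":0,"wy":0,"wz":0},{"tx":0.002,"ty":0.002,"tz":-0.001,"wx":0,"wy":0,"wz":0},{"tx":0.002,"ty":0.002,"tz":-0.001,"wx":0,"wy":0,"wz":0},{"tx":0.002,"ty":0.002,"tz":-0.001,"wx":0,"wy":0,"wz":0}]'
python3 -m inch '[{"tx":0,"ty":0,"tz":0,"wx":0,"wy":0,"wz":0},{"tx":0,"ty":0,"tz":0,"wx":0,"wy":0,"wz":0},{"tx":0,"ty":0,"tz":0,"wx":0,"wy":0,"wz":0},{"tx":0,"ty":0,"tz":0,"wx":0,"wy":0,"wz":0},{"tx":0,"ty":0,"tz":0,"wx":0,"wy":0,"wz":0},{"tx":0,"ty":0,"tz":0,"wx":0,"wy":0,"wz":0}]'
python3 - <<'E'
from h import *
plan(612,186,None,-1); s=monitor.read_state(); print(s["ft_torque"].round(2))
f=grab_frame("wrist"); cv2.imwrite("pics/w17.png",f["pixels"][:,:,::-1])
g=grab_frame("top"); cv2.imwrite("pics/t17.png",g["pixels"][:,:,::-1])
for uv in [(178,74),(384,73)]: print("carrier end corners",ray(f,uv,26).round(1))
for uv in [(222,67),(397,68)]: print("short stop top edge",ray(f,uv,36).round(1))
E
```

```text
t: 22.2
eef_pos: [611.2, 184.1, 39.4]
tcp_rot: [-2.233, -2.206, 0.027]
wrist_force: [-15.4, -19.3, 8.0]
width: 13.7
t: 22.8
eef_pos: [611.2, 184.1, 39.4]
tcp_rot: [-2.233, -2.206, 0.027]
wrist_force: [-14.6, -18.5, 8.7]
width: 13.6
t 22.8 pos [611.2 184.1  39.4] jaw -0.7 q [ 0.26  0.39  1.83 -0.01  0.93  0.27] F [-14.6 -18.5   8.7] w 13.6
tilt [-0.014  -0.0099]  -> t [ 0.0019  0.0008 -0.    ] wz 0.005
[-2.73  2.3   0.31]
carrier end corners [563.3 279.3  26. ]
carrier end corners [661.8 278.3  26. ]
short stop top edge [586.6 280.4  36. ]
short stop top edge [664.3 278.9  36. ]
```

View pics/w17.png

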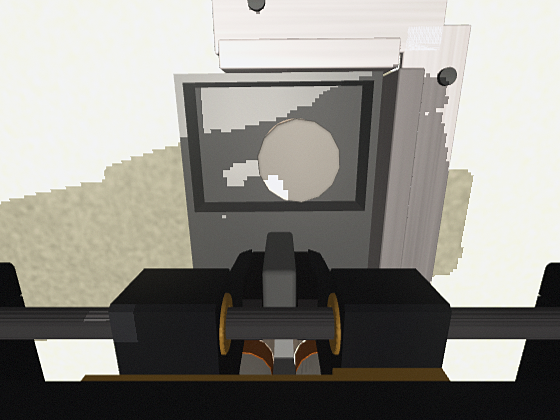

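View pics/t17.png

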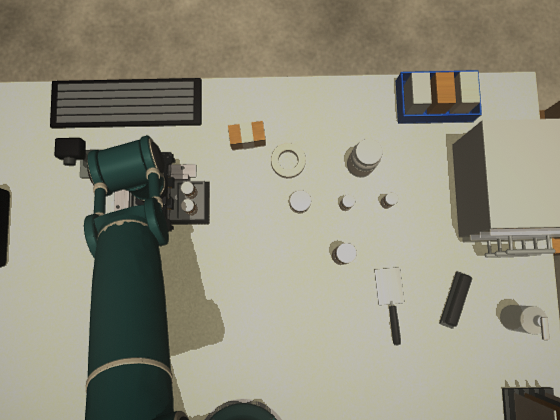

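```bash
python3 - <<'E'
import cv2
a=cv2.imread("pics/w17.png"); cv2.imwrite("pics/w17z.png",cv2.resize(a[40:275,340:460],None,fx=2.5,fy=2.5,interpolation=cv2.INTER_CUBIC))
cv2.imwrite("pics/w17y.png",cv2.resize(a[40:110,330:430],None,fx=7,fy=7,interpolation=cv2.INTER_CUBIC))
E
```

```text
(no output)
```

View pics/w17z.png

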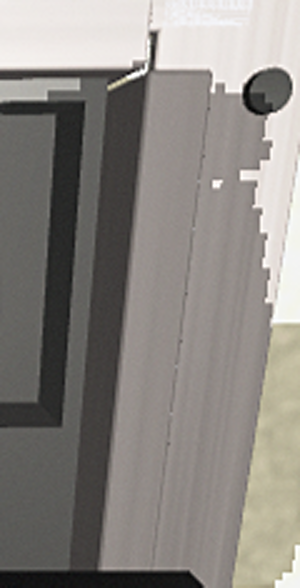

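View pics/w17y.png

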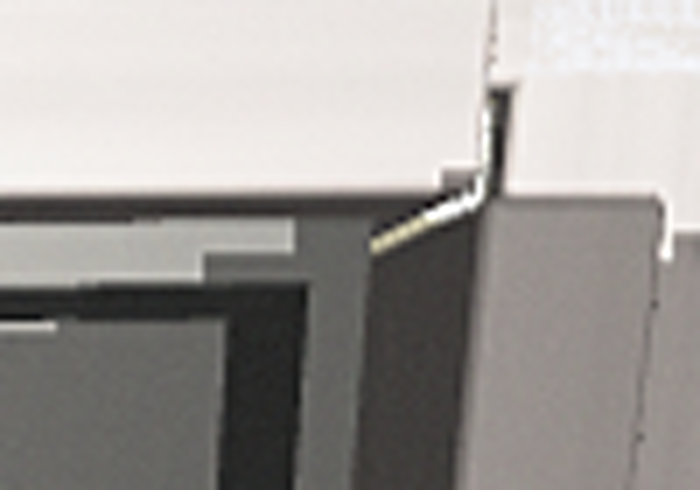

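```bash
python3 - <<'E'
from h import *
f=grab_frame("wrist")
q=lambda x,y:((x+.5)/2.5-.5+340,(y+.5)/2.5-.5+40)
print("cam",(-f["R"].T@f["t"]).round(1))
for c,s in (((107,90),(148,75)),((90,320),(124,320)),((71,565),(100,565))):
    a=ray(f,q(*c),26); a2=ray(f,q(*c),26.5); b=ray(f,q(*s),36); print(a.round(1),a2.round(1),b.round(1))
print(monitor.read_state()["t"])
# carrier left edge width check
for uv in [(176,74),(191,265)]: print(ray(f,uv,26).round(1))
E
```

```text
cam [614.  256.6 184.7]
[661.2 277.2  26. ] [661.  277.1  26.5] [665.2 278.2  36. ]
[661.4 233.3  26. ] [661.2 233.4  26.5] [665.  234.7  36. ]
[661.5 177.4  26. ] [661.3 177.7  26.5] [664.7 182.4  36. ]
22.95
[562.3 279.3  26. ]
[559.9 178.4  26. ]
```

This check found a problem. By rays, the carrier's long edge is at x≈661.3 while the long stop's top edge is at x≈665. So there is still a gap of about 3.5 mm, and the x force is friction from the short stop and the counter. I'll ease off y, push x home, then press y again.

```bash
python3 -m inch '[{"tx":-0.003,"ty":0,"tz":-0.001,"wx":0,"wy":0,"wz":0},{"tx":-0.006,"ty":0,"tz":-0.002,"wx":0,"wy":0,"wz":0},{"tx":-0.006,"ty":0,"tz":-0.002,"wx":0,"wy":0,"wz":0},{"tx":-0.006,"ty":0,"tz":-0.002,"wx":0,"wy":0,"wz":0}]'; python3 -c "
from h import *
plan(614,184,None,-1);print(monitor.read_state()['ft_torque'].round(2))"
```

```text
t: 23.35
eef_pos: [614.5, 183.5, 41.1]
tcp_rot: [-2.234, -2.204, 0.008]
wrist_force: [-6.6, -2.4, -5.1]
width: 13.8
t 23.35 pos [614.5 183.5  41.1] jaw -0.8 q [0.25 0.39 1.83 0.   0.93 0.26] F [-6.6 -2.4 -5.1] w 13.8
tilt [-0.0059 -0.0014]  -> t [ 0.0005 -0.0005  0.    ] wz 0.004
[-0.44  1.08  0.21]
```

It slid to x = 614.5 and is now resting on the long stop. I'll lower it back flat, firm up x, then y.

```bash
python3 -m inch '[{"tx":0,"ty":0.001,"tz":0.001,"wx":0,"wy":0,"wz":0},{"tx":0,"ty":0.002,"tz":0.002,"wx":0,"wy":0,"wz":0},{"tx":0,"ty":0.002,"tz":0.002,"wx":0,"wy":0,"wz":0}]'; python3 -m inch '[{"tx":0.001,"ty":0,"tz":0,"wx":0,"wy":0,"wz":0},{"tx":0.002,"ty":0,"tz":0,"wx":0,"wy":0,"wz":0},{"tx":0.003,"ty":0,"tz":0,"wx":0,"wy":0,"wz":0},{"tx":0.003,"ty":0,"tz":0,"wx":0,"wy":0,"wz":0},{"tx":0.003,"ty":0,"tz":0,"wx":0,"wy":0,"wz":0}]'; python3 - <<'E'
from h import *
plan(614,184,None,-1);print(monitor.read_state()['ft_torque'].round(2))
f=grab_frame("wrist"); a=f["pixels"][:,:,::-1]; cv2.imwrite("pics/w18.png",a)
cv2.imwrite("pics/w18z.png",cv2.resize(a[40:275,160:460],None,fx=2.5,fy=2.5,interpolation=cv2.INTER_CUBIC))
E
```

```text
t: 23.65
eef_pos: [614.5, 183.9, 39.3]
tcp_rot: [-2.232, -2.202, 0.013]
wrist_force: [-13.4, -1.5, 0.8]
width: 13.5
t: 24.15
eef_pos: [614.5, 184.0, 39.2]
tcp_rot: [-2.233, -2.205, 0.018]
wrist_force: [-12.8, -11.6, 2.8]
width: 13.6
t 24.15 pos [614.5 184.   39.2] jaw -0.7 q [ 0.25  0.39  1.83 -0.    0.93  0.27] F [-12.8 -11.6   2.8] w 13.6
tilt [-0.0107 -0.0056]  -> t [-0.     -0.0005  0.    ] wz 0.005
[-1.54  1.99  0.22]
```

View pics/w18z.png

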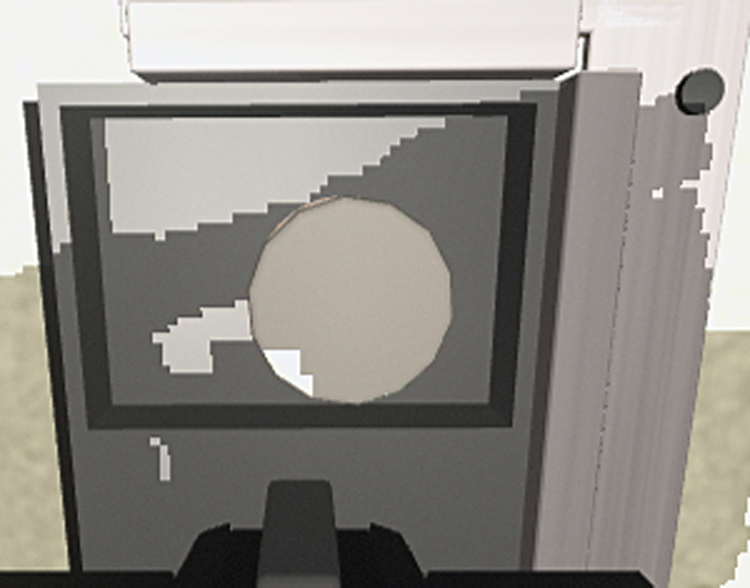

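```bash
python3 - <<'E'
from h import *
f=grab_frame("wrist")
q=lambda x,y:((x+.5)/2.5-.5+160,(y+.5)/2.5-.5+40)
print("cam",(-f["R"].T@f["t"]).round(1))
for c,s in (((558,81),(582,73)),((540,320),(561,320)),((522,560),(537,560))):
    print("long: carrier",ray(f,q(*c),26).round(1),"stop",ray(f,q(*s),36).round(1))
for c,s in (((150,83),(150,74)),((350,82),(350,73)),((540,80),(560,73))):
    print("short: carrier",ray(f,q(*c),26).round(1),"stop top",ray(f,q(*s),36).round(1), "stop @26 if flush px",proj(f,ray(f,q(*s),36)-[0,0,10]).round(1),np.round(q(*c),1))
E
```

```text
cam [616.9 255.9 184.9]
long: carrier [664.8 278.8  26. ] stop [665.9 278.6  36. ]
long: carrier [664.8 233.3  26. ] stop [665.9 234.6  36. ]
long: carrier [664.9 178.6  26. ] stop [665.1 183.5  36. ]
short: carrier [586.8 279.5  26. ] stop top [588.8 279.5  36. ] stop @26 if flush px [223.9  72.9] [219.7  72.9]
short: carrier [625.1 279.2  26. ] stop top [624.6 279.2  36. ] stop @26 if flush px [298.6  72.5] [299.7  72.5]
short: carrier [661.3 279.   26. ] stop top [662.  278.6  36. ] stop @26 if flush px [377.1  72.5] [375.7  71.7]
```

By rays both faces are now flush: long side 664.8 vs 665–665.9, end 279.0–279.5 vs 278.6–279.5. To be sure neither force is only friction, I'll ease x slightly, firm y, then firm x again.

```bash
python3 -m inch '[{"tx":0,"ty":-0.001,"tz":0,"wx":0,"wy":0,"wz":0},{"tx":0.001,"ty":-0.002,"tz":0,"wx":0,"wy":0,"wz":0},{"tx":0.002,"ty":-0.002,"tz":0,"wx":0,"wy":0,"wz":0},{"tx":0.002,"ty":-0.002,"tz":0,"wx":0,"wy":0,"wz":0}]'; python3 -m inch '[{"tx":0,"ty":0.001,"tz":-0.0005,"wx":0,"wy":0,"wz":0},{"tx":0,"ty":0.002,"tz":-0.0005,"wx":0,"wy":0,"wz":0},{"tx":0,"ty":0.003,"tz":-0.0005,"wx":0,"wy":0,"wz":0},{"tx":0,"ty":0.004,"tz":-0.0005,"wx":0,"wy":0,"wz":0},{"tx":0,"ty":0.004,"tz":-0.0005,"wx":0,"wy":0,"wz":0},{"tx":0,"ty":0.004,"tz":-0.0005,"wx":0,"wy":0,"wz":0}]'; python3 -c "
from h import *
plan(614,184,None,-1);print(monitor.read_state()['ft_torque'].round(2))"
```

```text
t: 24.65
eef_pos: [614.5, 184.4, 39.4]
tcp_rot: [2.235, 2.207, -0.016]
wrist_force: [-7.1, -16.6, -0.2]
width: 13.9
t: 25.25
eef_pos: [614.5, 184.3, 39.4]
tcp_rot: [-2.232, -2.204, 0.026]
wrist_force: [-17.7, -15.3, 7.0]
width: 13.6
t 25.25 pos [614.5 184.3  39.4] jaw -0.7 q [ 0.25  0.4   1.83 -0.01  0.94  0.27] F [-17.7 -15.3   7. ] w 13.6
tilt [-0.0153 -0.0084]  -> t [-0.0003 -0.0005  0.    ] wz 0.005
[-2.29  2.63  0.22]
```

```bash
python3 -m inch '[{"tx":0,"ty":0,"tz":0,"wx":0,"wy":0,"wz":0},{"tx":0,"ty":0,"tz":0,"wx":0,"wy":0,"wz":0},{"tx":0,"ty":0,"tz":0,"wx":0,"wy":0,"wz":0},{"tx":0,"ty":0,"tz":0,"wx":0,"wy":0,"wz":0},{"tx":0,"ty":0,"tz":0,"wx":0,"wy":0,"wz":0}]'; python3 - <<'E'
from h import *
plan(614,184,None,-1)
f=grab_frame("wrist"); a=f["pixels"][:,:,::-1]; cv2.imwrite("pics/w19.png",a)
f=grab_frame("side"); a=f["pixels"][:,:,::-1]; cv2.imwrite("pics/s19.png",cv2.resize(a[100:290,190:400],None,fx=3.1,fy=3.1,interpolation=cv2.INTER_CUBIC))
E
```

```text
t: 25.75
eef_pos: [614.5, 184.3, 39.4]
tcp_rot: [-2.232, -2.204, 0.026]
wrist_force: [-16.9, -15.9, 6.9]
width: 13.8
t 25.75 pos [614.5 184.3  39.4] jaw -0.7 q [ 0.25  0.4   1.83 -0.01  0.94  0.27] F [-16.9 -15.9   6.9] w 13.8
tilt [-0.0152 -0.0083]  -> t [-0.0003 -0.0005  0.    ] wz 0.005
```

View pics/w19.png

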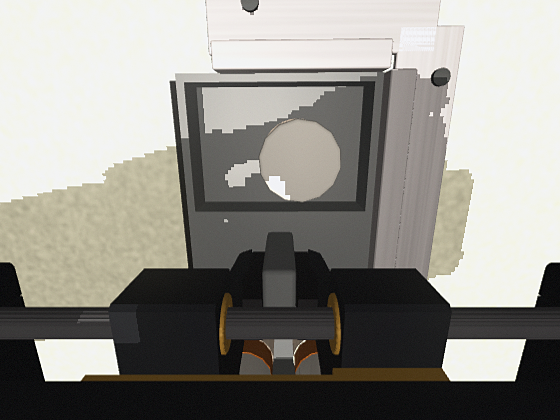

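View pics/s19.png

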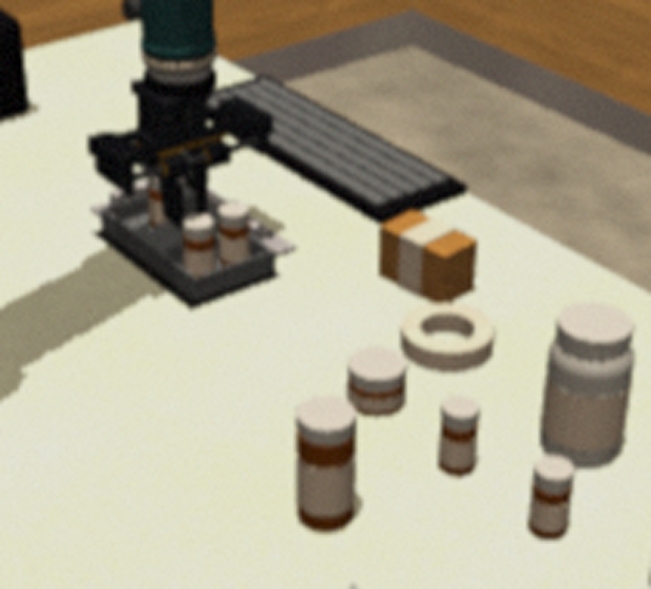

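Three vials stand upright in the bays and the two spares on the counter. The bystanders look unmoved, and pose and forces hold steady. I'm handing in while still holding the carrier.

```bash
python3 -c "
from workcell import ticket
print(ticket.close_job())"
```

```text
the job is handed in; nothing more can be done
None
```

I put two vials side by side in the carrier's empty bay, so it holds three. Then I slid the carrier into the corner by its grip and handed the job in at about 26 s, still holding it pressed on both stops. The hand-in gave no verdict.

**Last checks:**
- **Vials and bystanders:** the pictures show three vials upright in the bays and two upright on the counter. The bystanders look unmoved, which I judged by eye and did not measure.
- **Fit in the corner:** the carrier edges and stop faces agree to about 1 mm at both stops, measured just before the final push. That is within the camera calibration of about 2 mm.
- **Push and hold:** the wrist force was about -17 N in x and -16 N in y, with the pose still for 0.5 s. Changing the x push from 7 to 18 N did not move the carrier, so it is bearing on the long stop.

**What disagreed:**
- **False contact:** on the first press both wrist forces looked fine, but the wrist view showed a 3.5 mm gap at the long stop. That x force was only friction. I eased off in y, pushed x home and pressed again.
- **Tilt and height:** at the end the tool was tilted about 0.017 rad and sat about 0.5 mm above its height when it gripped the carrier. Both are within the limits. I did not measure the carrier's own tilt or the stop forces directly.

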